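# Plant a support rod in the blind socket of a bench rail

### The job

Stand the blue support rod from the wooden rack in the bench rail. The rail's socket sits somewhere along its slot and is closed flush by a sprung dust plug of the same black, so you cannot see it: rest the rod's foot in the slot, slide it along under light pressure until it drops into the socket, then push it fully home, collar flat on the rail, and let go. Press gently throughout, as the rail bends if forced, and leave everything else as it is.

Things in the scene. Friction and masses are not known exactly. Their poses are not given: they have to be found in the camera images.
- rod_blue: Blue steel support rod, upright in any one of the rack's holes, 117 mm tall, 0.24 to 0.36 kg, round all over. Origin at the centre of its foot (lower end), z up the rod. Bright stem 12 mm in diameter, 32 mm long, its lowest 2 mm tapered to 8 mm; then the collar, 28 mm in diameter, from 32 to 37 mm. In the rack it hangs by its collar, foot 8 mm above the table. No pose while held.
- rod_sleeve (a point): Middle of the blue rod's grip sleeve, on its axis, 67 mm above the foot. The sleeve, 22 mm in diameter, reaches from 37 to 97 mm above the foot; a bright neck 10 mm in diameter stands on it, up to 117 mm.
- rail: Black bench rail with a bright aluminium cover, bolted down: 250 mm long (y), 70 mm wide (x), 45 mm high, with a foot 6 mm high and 30 mm long at each end. Origin at the middle of its underside, z up, y along its length and slot. Cover, slot and socket are hurt by more than 30 N from the rod. The rod is home when its collar sits flat on the cover: its foot is then 13 mm above the rail's underside.
- slot_mouth (a point): Middle of the slot in the rail's cover, level with the cover's top, 45 mm above the rail's underside. The slot is 15 mm wide (rail x) and reaches 50 mm to either side of this point along the rail's y.
- slot_floor (a point): Middle of the slot's floor, 5 mm below the cover's top. The floor is a smooth black slide plate that stays put in this job. It has the socket: a round hole 13.6 mm in diameter, on the slot's centre line, its centre up to 36 mm from here along y, elsewhere every time. A black plug fills it flush; it gives under 1.7 N at first and 2.7 N when 27 mm down (home), and springs back.
- rack: Light wooden rod rack, fixed, 70 mm (x) by 210 mm (y), 40 mm high. Origin at the centre of its underside, z up. Three through holes 16 mm in diameter on its centre line at y = -66, 0 and +66 mm, a rod in each.
- rod_red: Same rod as the blue one but with a red sleeve, in another hole of the rack; origin at its foot. Leave it there.
- rod_green: Same rod with a green sleeve, in another hole of the rack; origin at its foot. Leave it there.
- syringe_a: Clear syringe with a white plunger and blue piston, lying on the bench on the robot's side of the rail, about 140 mm long and 24 mm high; origin under the middle of its barrel, barrel along x. Leave alone.
- syringe_b: Another such syringe, lying beyond the rack. Leave alone.
- beaker: Glass beaker, 68 mm in diameter, 85 mm high, standing beyond the rail; origin at the centre of its underside. Leave alone.
- petri: Clear open dish, 90 mm in diameter, 16 mm high; origin at the centre of its underside. Leave alone.
- boss: Grey boss head with a steel thumbscrew, 45 by 26 by 28 mm, lying to the right of the rail; origin at the centre of its underside. Leave alone.

How it is judged:
By the outcome, as a careful person would: the job done as asked, in the order asked, and still so for the second after the job is handed in, with the robot touching nothing.
It also fails if it takes over 67 s, if anything falls off the work surface, if the arm or the gripper's body presses on something with over 40 N, if the wrist force passes 120 N, or if a joint passes its speed limit or range.

### The arm

A 6-joint arm with a two-finger parallel gripper is mounted at the origin on the work surface. World frame = base frame: x ahead of the robot, y to its left, z up, the work surface at z = 0. Lengths are in m, angles in rad, forces in N, time in s.
With the tool pointing down it reaches from about 0.325 to 0.9 m from the base axis. Payload 6.1 kg.
Tool frame: the origin (TCP) lies midway between the tips of the shut fingers; the grasp point (between the pads) lies 19 mm behind it; x points along the fingers, z is the direction in which the jaws open and shut, and the axes are right-handed (so a half turn about x gives the same grasp; the last joint's range is limited). The gripper opens to 87 mm and grips with 3 to 60 N. Pads are 19 mm wide; open, the fingers measure 117 mm over their backs; the gripper's body (75 mm by 190 mm) begins 51 mm behind the grasp point.
Start: joints at [1.206, 0.22, 1.526, -0, 1.395, -0.126], TCP at [0.148, 0.607, 0.223] pointing down, gripper open.
Joint ranges: [-2.98, 2.98], [-0.91, 2.08], [0.09, 2.57], [-1.24, 4.39], [0.2, 2.65], [-2.68, 2.68]. Speed limits (rad/s): [2.57, 2.57, 3.01, 3.14, 3.14, 3.14].

### API

Orientations are given as a rotation vector (axis times angle).
In Python, from bench import * gives the robot as it stands.
- The arm moves only by the tool jog_arm, never from a script. Its argument "steps" is a list of rows, each a list of 3 entries, a list of its own where there are three numbers: the closure, from 0 (fully open) to 1 (shut), then the shift along the tool's x, y, z in m, then the turn about the tool's x in rad. A call has 1 to 12 rows; each row shifts and turns the commanded pose from where the row before left it, along the tool's axes as they then stand; what a row does not reach is not made up. A row lasts 1/10 s, in which the tool goes at most 50 mm and 8.59 degrees, less where a joint would pass 70% of its speed; a pose out of reach is approached as far as the arm can. A call with a gripper value outside its range is refused whole. The fingers move at their own pace and stop on an object; "squeeze" is the grip in N (left out, the last holds). Time passes only in rows, so rows that do not move let the fingers close. It gives the time, the measured TCP pose, the force and the opening at its end, in the units of the state.
- state(): the state, without advancing time (a new reading comes with each control period).
- capture(name): name is "side" or "top"; returns the picture (384x512x3 uint8, red, green, blue); there is no depth.
- calibration(name): a dict with "mtx" (3x3 intrinsics, pixels), "xyz" and "attitude" of the camera in the world. Camera axes: x right, y down, z forward; pixel columns grow to the right and rows downward; lengths in m; the calibration is good to about 2 mm. A picture is of the moment at which its call begins. calibration takes no time and is no camera call.
- close_job(): hands the job in, once; it reports no verdict.
The state is a dict: "t": time; "joint_pos": joint angles; "joint_velocities": joint speeds; "tau": joint torques, N m; "tool_pos": TCP position; "eef_rot": TCP orientation; "ft_force": force on the tool from outside, world axes, zero at the start; "moment": the same for the moment, N m; "grip_width": finger opening in m.
Only numpy, scipy, OpenCV 4.12 (cv2) and the standard library are available. Lean on these libraries where they do the work, as an engineer would, in place of code of your own. Each camera call takes 0.05 s, during which the arm holds its last target.

## Working session

There is one attempt and no reset: what is moved stays moved. The work goes in short steps, Python scripts to look and compute and a tool call to move; the robot and the scene stay as the last step left them, time stands still between calls to the robot, and variables do not carry over. Pictures are saved under pics/ and viewed, and the job is handed in when it is done.

Besides the shell and the picture viewer there is one more tool, called as name(argument=value, ...), one argument or row to a line, values as JSON. jog_arm: Moves the arm, as the interface text tells. Its arguments: {"type":"object","properties":{"steps":{"type":"array","items":{"type":"array"}},"squeeze":{"type":"number"}},"required":["steps"]}

```bash
mkdir -p pics; ls; python3 - <<'E'
from bench import *
import cv2
s=state()
for k,v in s.items(): print(k,v)
for n in("side","top"):
    c=calibration(n);print(n,c)
    cv2.imwrite(f"pics/{n}0.png",capture(n)[:,:,::-1])
E
```

```text
pics
t 0.0
joint_pos [ 1.20590558e+00  2.21261359e-01  1.52759610e+00 -5.10028477e-05
  1.39472412e+00 -1.26085492e-01]
joint_velocities [-1.01296635e-03 -1.42454910e-03 -1.27850923e-03  5.96158425e-05
 -7.96412053e-04  3.62689955e-05]
tau [-5.89991741e-04 -4.94634569e+01 -3.87367201e+01  6.97115622e-02
  5.74716122e-02 -1.49440521e-04]
tool_pos [0.14762473 0.60666946 0.2214234 ]
eef_rot [-1.03265023  1.31446951  1.03087093]
ft_force [ 0.17266166 -0.29475386 -0.30569577]
moment [ 0.02976531 -0.01681634  0.02841693]
grip_width 0.0873674837614059
side {'mtx': array([[428.0483863 ,   0.        , 257.45163586],
       [  0.        , 428.0483863 , 191.10316012],
       [  0.        ,   0.        ,   1.        ]]), 'xyz': array([0.07359574, 0.48048965, 0.85468553]), 'attitude': array([-0.99504523,  2.50669478, -0.95819976])}
top {'mtx': array([[378.27059289,   0.        , 265.95873908],
       [  0.        , 378.27059289, 195.48459588],
       [  0.        ,   0.        ,   1.        ]]), 'xyz': array([ 0.46998323, -0.03980031,  1.1834569 ]), 'attitude': array([-2.16588111,  2.16296563, -0.07678321])}
```

View pics/side0.png

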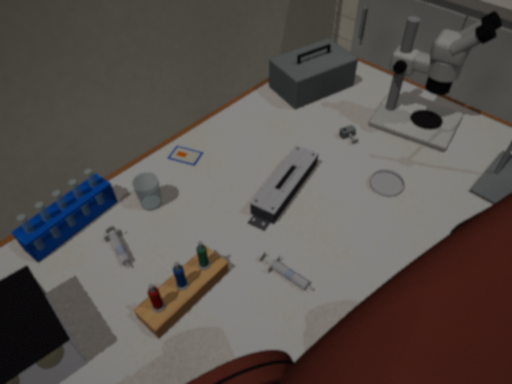

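View pics/top0.png

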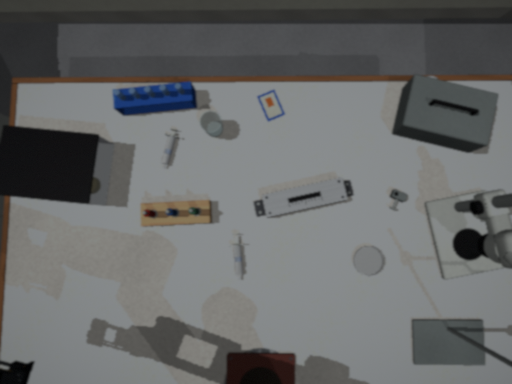

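The side view shows the rack at about (185,290), with blue in the middle hole, and the rail at about (288,182). The top view shows the rack at (176,213) and the rail at (303,197). Next I'll enlarge both.

```bash
python3 - <<'E'
import cv2
s=cv2.imread("pics/side0.png");t=cv2.imread("pics/top0.png")
cv2.imwrite("pics/s_rack.png",cv2.resize(s[225:345,125:265],None,fx=5,fy=5,interpolation=cv2.INTER_CUBIC)[:600,:800])
cv2.imwrite("pics/s_rail.png",cv2.resize(s[135:235,235:335],None,fx=6,fy=6,interpolation=cv2.INTER_CUBIC))
cv2.imwrite("pics/t_rack.png",cv2.resize(t[190:235,130:230],None,fx=8,fy=8,interpolation=cv2.INTER_CUBIC))
cv2.imwrite("pics/t_rail.png",cv2.resize(t[170:225,245:360],None,fx=6.9,fy=6.9,interpolation=cv2.INTER_CUBIC)[:,:800])
E
```

```text
(no output)
```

View pics/s_rack.png

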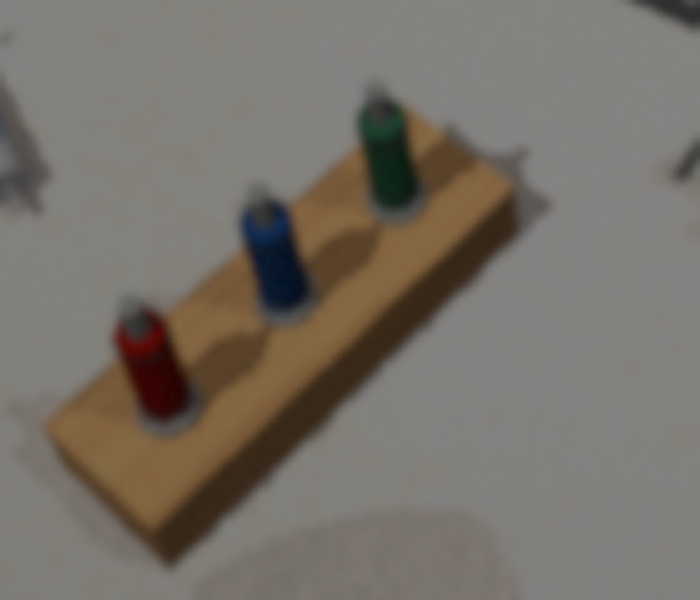

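View pics/s_rail.png

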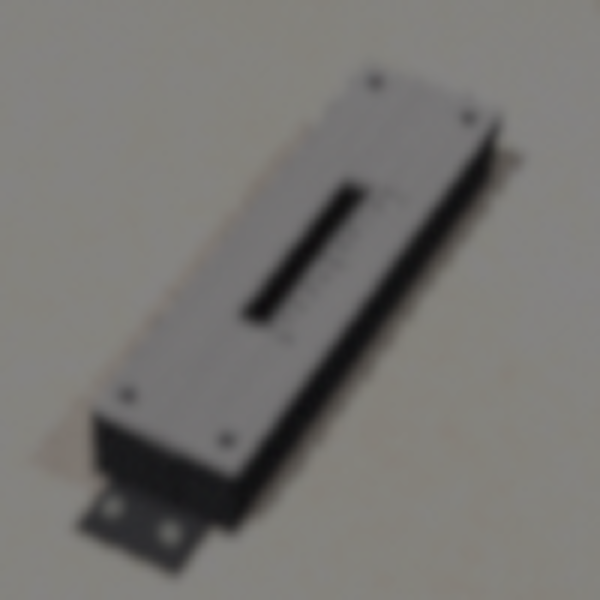

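View pics/t_rack.png

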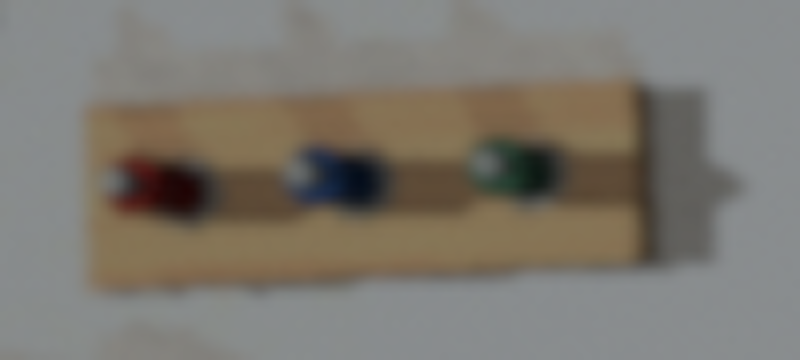

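View pics/t_rail.png

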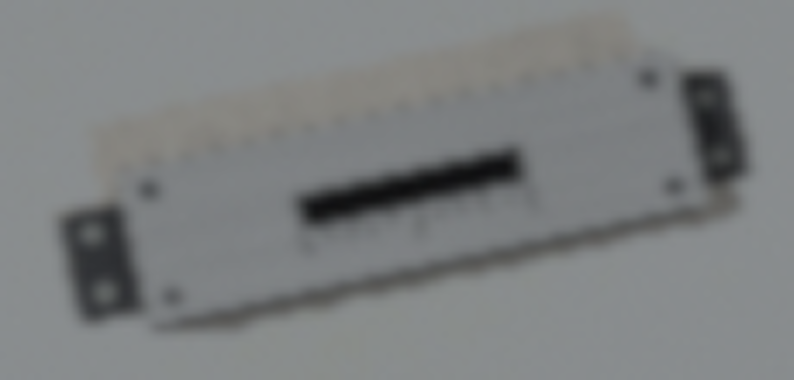

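```bash
cat > h.py <<'E'
from bench import *
import numpy as np, cv2
from scipy.spatial.transform import Rotation as R
from scipy.optimize import least_squares
C={n:calibration(n) for n in("side","top")}
def proj(n,P):
    c=C[n];Rm=R.from_rotvec(c["attitude"]).as_matrix()
    q=(np.atleast_2d(P)-c["xyz"])@Rm; q=q@c["mtx"].T
    return q[:,:2]/q[:,2:]
def tri(us,ut):
    f=lambda P:np.r_[proj("side",P)[0]-us,proj("top",P)[0]-ut]
    r=least_squares(f,[.5,.1,.05],x_scale=.01);return r.x,r.fun
def onplane(n,u,z):
    c=C[n];Rm=R.from_rotvec(c["attitude"]).as_matrix()
    d=Rm@np.linalg.solve(c["mtx"],[u[0],u[1],1]);return c["xyz"]+d*(z-c["xyz"][2])/d[2]
def un(p,f,x0,y0): return np.array([(p[0]+.5)/f-.5+x0,(p[1]+.5)/f-.5+y0])
E
python3 - <<'E'
from h import *
np.set_printoptions(precision=4,suppress=True)
S=lambda p:un(p,6,235,135);T=lambda p:un(p,6.9,245,170)
pts={'scA':((375,82),(648,78)),'scB':((468,118),(673,186)),'scC':((127,396),(149,190)),'scD':((227,440),(172,296)),
'slA':((347,183),(517,150)),'slB':((370,190),(523,175)),'slC':((240,316),(298,200)),'slD':((268,326),(308,226))}
for k,(a,b) in pts.items(): print(k,*tri(S(a),T(b)))
S=lambda p:un(p,5,125,225);T=lambda p:un(p,8,130,190)
for k,(a,b) in {'red':((130,308),(115,183)),'blue':((257,192),(295,165)),'green':((376,93),(484,163)),
 'cornA':((412,105),(637,82)),'cornB':((515,185),(640,262)),'cornC':((50,428),(90,108)),'cornD':((155,530),(95,288))}.items(): print(k,*tri(S(a),T(b)))
E
```

```text
scA [ 0.6184 -0.2358  0.0441] [-0.3453 -0.0251  0.2262  0.2969]
scB [ 0.5709 -0.2458  0.0443] [-0.313  -0.0195  0.2027  0.2752]
scC [ 0.5692 -0.0171  0.0437] [-0.2783 -0.0268  0.2144  0.2607]
scD [ 0.5224 -0.0275  0.0441] [-0.3602 -0.0308  0.2747  0.3459]
slA [ 0.5869 -0.1788  0.0401] [-0.4038 -0.0303  0.2754  0.3588]
slB [ 0.5756 -0.1813  0.0414] [-0.4476 -0.0324  0.3043  0.3997]
slC [ 0.5647 -0.0824  0.0444] [-0.3088 -0.0263  0.226   0.2849]
slD [ 0.5531 -0.087   0.043 ] [-0.4181 -0.0344  0.3047  0.3878]
red [0.5188 0.3267 0.1217] [-0.2085 -0.0322  0.2177  0.2209]
blue [0.5237 0.261  0.1237] [-0.7257 -0.1028  0.71    0.7498]
green [0.5255 0.1954 0.1222] [-0.3958 -0.0508  0.3638  0.4001]
cornA [0.5605 0.1559 0.0379] [-0.5301 -0.0657  0.4705  0.5248]
cornB [0.4927 0.1539 0.0401] [-0.3058 -0.0336  0.2712  0.3159]
cornC [0.5505 0.3658 0.0359] [-0.523  -0.0848  0.5591  0.5546]
cornD [0.4827 0.3626 0.036 ] [-0.2356 -0.0348  0.2527  0.262 ]
```

```bash
cat >> h.py <<'E'
np.set_printoptions(precision=4,suppress=True)
YR=np.deg2rad(12.5)
def go(xyz,jawdir=None,verbose=True):
    s=state();p=np.array(s["tool_pos"]);M=R.from_rotvec(s["eef_rot"]).as_matrix()
    print("t",s["t"],"p",p,"F",s["ft_force"],"w",s["grip_width"]); print("tool axes\n",M)
    d=M.T@(np.array(xyz)-p)
    print("world d",np.array(xyz)-p,"tool d",d)
    if jawdir is not None:
        j=M.T@np.array([np.cos(jawdir),np.sin(jawdir),0]); a=np.arctan2(-j[1],j[2]); a=(a+np.pi/2)%np.pi-np.pi/2
        print("turn",a)
E
python3 - <<'E'
from h import *
go([.522,.2605,.18],np.deg2rad(2.8))
E
```

```text
t 0.1 p [0.1476 0.6067 0.2215] F [ 0.3803 -0.6088 -0.4862] w 0.0871807955065459
tool axes
 [[-0.0006 -0.9716  0.2365]
 [-0.0017  0.2365  0.9716]
 [-1.      0.0002 -0.0018]]
world d [ 0.3744 -0.3462 -0.0415] tool d [ 0.0419 -0.4456 -0.2478]
turn 1.2831573458025511
```

jog_arm(
  steps=[
    [0,[0,-0.0371,-0.0206],0],
    [0,[0,-0.0371,-0.0206],0],
    [0,[0,-0.0371,-0.0206],0],
    [0,[0,-0.0371,-0.0206],0],
    [0,[0,-0.0371,-0.0206],0],
    [0,[0,-0.0371,-0.0206],0],
    [0,[0,-0.0371,-0.0206],0],
    [0,[0,-0.0371,-0.0206],0],
    [0,[0,-0.0371,-0.0206],0],
    [0,[0,-0.0371,-0.0206],0],
    [0,[0,-0.0371,-0.0206],0],
    [0,[0,-0.0371,-0.0206],0],
  ],
)

```text
t: 1.3
tool_pos: [0.5227, 0.2603, 0.2221]
eef_rot: [-1.031, 1.313, 1.032]
ft_force: [0.7, 0.8, 0.0]
grip_width: 0.0869
```

jog_arm(
  steps=[
    [0,[0,0,0],0.14],
    [0,[0,0,0],0.14],
    [0,[0,0,0],0.14],
    [0,[0,0,0],0.14],
    [0,[0,0,0],0.14],
    [0,[0,0,0],0.14],
    [0,[0,0,0],0.14],
    [0,[0,0,0],0.14],
    [0,[0,0,0],0.14],
    [0,[0,0,0],0.02],
    [0,[0,0,0],0],
  ],
)

```text
t: 2.4
tool_pos: [0.5217, 0.2617, 0.2222]
eef_rot: [-0.043, 1.571, 0.043]
ft_force: [-0.6, 0.7, -0.1]
grip_width: 0.0872
```

```bash
python3 - <<'E'
from h import *
go([.522,.2605,.15],np.deg2rad(2.8))
s=capture("side")[:,:,::-1];t=capture("top")[:,:,::-1]
cv2.imwrite("pics/s1.png",cv2.resize(s[185:335,125:325],None,fx=4,fy=4,interpolation=2));cv2.imwrite("pics/t1.png",cv2.resize(t[150:250,120:260],None,fx=5,fy=5,interpolation=2))
E
```

```text
t 2.4 p [0.5217 0.2617 0.2222] F [-0.5718  0.7438 -0.09  ] w 0.08723973009372007
tool axes
 [[-0.0007 -0.0548  0.9985]
 [-0.0002  0.9985  0.0548]
 [-1.     -0.0002 -0.0007]]
world d [ 0.0003 -0.0012 -0.0722] tool d [ 0.0722 -0.0012  0.0003]
turn 0.00592892158516789
```

View pics/s1.png

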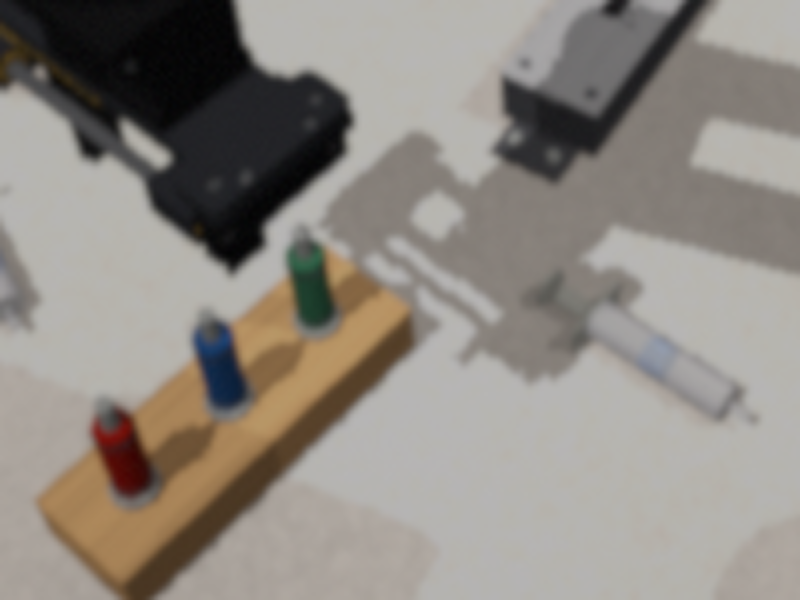

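View pics/t1.png

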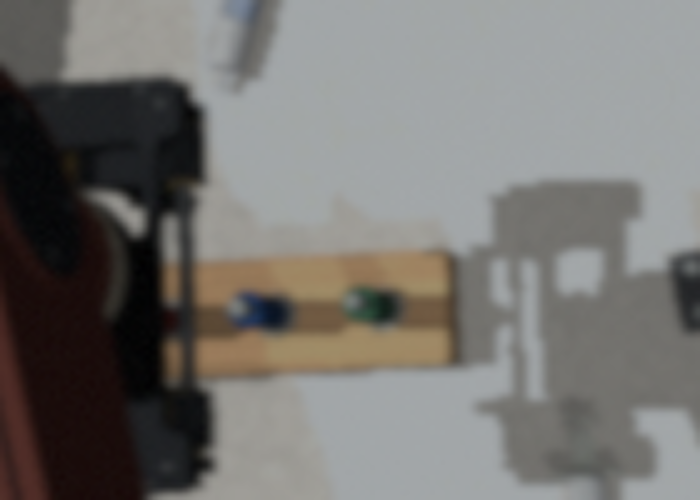

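jog_arm(
  steps=[
    [0,[0.02,-0.0005,0],0],
    [0,[0.02,-0.0005,0],0],
    [0,[0.02,0,0],0],
    [0,[0.02,0,0],0],
    [0,[0.015,0,0],0],
    [0,[0,0,0],0],
  ],
)

```text
t: 3.1
tool_pos: [0.5202, 0.2601, 0.1248]
eef_rot: [-0.043, 1.575, 0.041]
ft_force: [-0.3, -0.0, -0.4]
grip_width: 0.0872
```

```bash
python3 - <<'E'
from h import *
go([.522,.2605,.066],np.deg2rad(2.8))
s=capture("side")[:,:,::-1]
p=np.array(state()["tool_pos"])
for q in (p,[.522,.2605,.125],[.522,.2605,.045]):
    u=proj("side",q)[0]; print(u,(u-[125,185])*4)
cv2.imwrite("pics/s2.png",cv2.resize(s[185:335,125:325],None,fx=4,fy=4,interpolation=2))
E
```

```text
t 3.1 p [0.5202 0.2601 0.1248] F [-0.3052 -0.0131 -0.3972] w 0.08724445532314905
tool axes
 [[-0.0045 -0.053   0.9986]
 [-0.0016  0.9986  0.053 ]
 [-1.     -0.0013 -0.0046]]
world d [ 0.0018  0.0004 -0.0588] tool d [0.0588 0.0003 0.0021]
turn 0.004173350502727269
[176.0283 262.7062] [204.1132 310.8246]
[175.8875 262.8882] [203.5501 311.5528]
[181.6643 283.3142] [226.6571 393.2568]
```

View pics/s2.png

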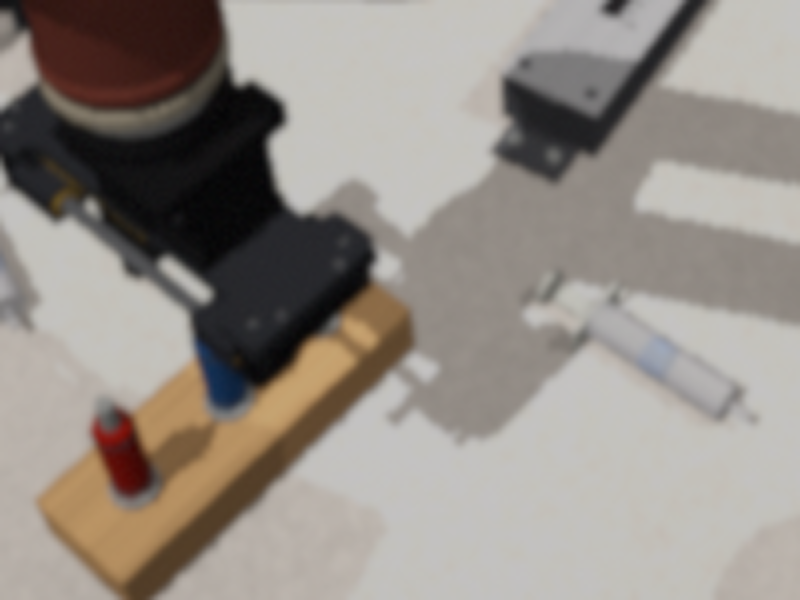

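jog_arm(
  steps=[
    [0,[0.015,0,0],0],
    [0,[0.015,0,0],0],
    [0,[0.015,0,0],0],
    [0,[0.015,0,0],0],
    [0,[0,0,0],0],
    [0,[0,0,0],0],
  ],
)

```text
t: 3.75
tool_pos: [0.5215, 0.2606, 0.0668]
eef_rot: [-0.041, 1.572, 0.041]
ft_force: [0.7, -1.0, -0.6]
grip_width: 0.0871
```

```bash
python3 - <<'E'
from h import *
go([.522,.2605,.066],np.deg2rad(2.8))
s=capture("side")[:,:,::-1];t=capture("top")[:,:,::-1]
cv2.imwrite("pics/s3.png",cv2.resize(s[185:335,125:325],None,fx=4,fy=4,interpolation=2));cv2.imwrite("pics/t3.png",cv2.resize(t[150:250,120:260],None,fx=5,fy=5,interpolation=2))
E
```

```text
t 3.75 p [0.5215 0.2606 0.0668] F [ 0.681  -0.9731 -0.6114] w 0.08714657904712429
tool axes
 [[-0.0014 -0.052   0.9986]
 [-0.0004  0.9986  0.052 ]
 [-1.     -0.0004 -0.0014]]
world d [ 0.0005 -0.0001 -0.0008] tool d [ 0.0008 -0.0001  0.0005]
turn 0.003107387889642821
```

View pics/s3.png

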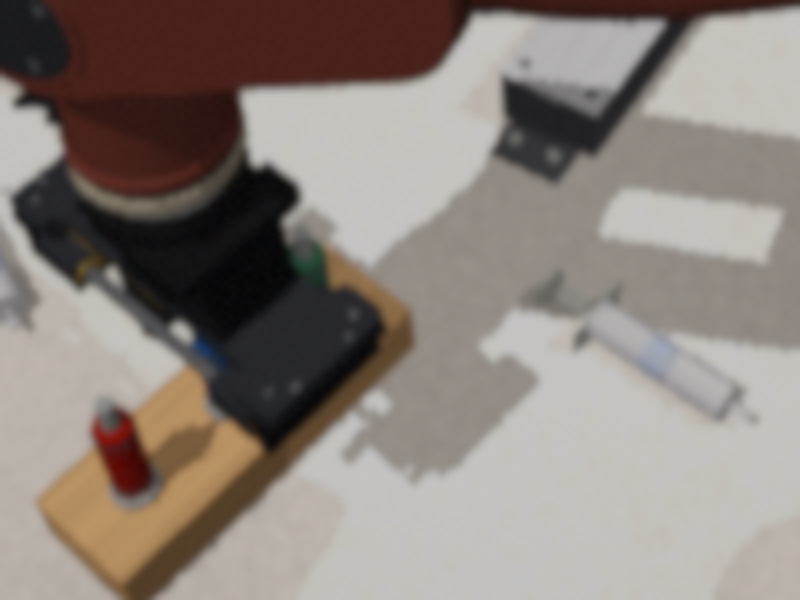

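View pics/t3.png

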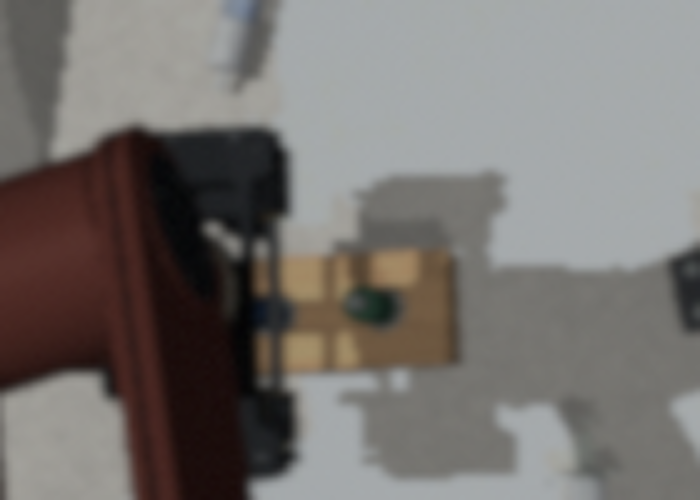

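The blue rod is between the fingers (side view, about (205,350)), with red and green clear. Closing on it now.

jog_arm(
  steps=[
    [1,[0,0,0],0],
    [1,[0,0,0],0],
    [1,[0,0,0],0],
    [1,[0,0,0],0],
    [1,[0,0,0],0],
    [1,[0,0,0],0],
    [1,[0,0,0],0],
    [1,[0,0,0],0],
  ],
  squeeze=30,
)

```text
t: 4.65
tool_pos: [0.522, 0.2608, 0.0675]
eef_rot: [-0.041, 1.57, 0.041]
ft_force: [0.6, -0.5, -0.2]
grip_width: 0.0309
```

jog_arm(
  steps=[
    [1,[0,0,0],0],
    [1,[0,0,0],0],
    [1,[0,0,0],0],
    [1,[0,0,0],0],
  ],
)

```text
t: 5.05
tool_pos: [0.5222, 0.2608, 0.0676]
eef_rot: [-0.041, 1.57, 0.041]
ft_force: [1.2, 0.2, -0.9]
grip_width: 0.0212
```

jog_arm(
  steps=[
    [1,[-0.005,0,0],0],
    [1,[-0.01,0,0],0],
    [1,[-0.01,0,0],0],
    [1,[-0.015,0,0],0],
    [1,[-0.02,0,0],0],
    [1,[-0.02,0,0],0],
    [1,[-0.02,0,0],0],
    [1,[-0.02,0,0],0],
    [1,[-0.02,0,0],0],
    [1,[0,0,0],0],
    [1,[0,0,0],0],
  ],
)

```text
t: 6.15
tool_pos: [0.5222, 0.2609, 0.2084]
eef_rot: [-0.04, 1.569, 0.041]
ft_force: [-0.5, 0.0, -3.6]
grip_width: 0.0212
```

```bash
python3 - <<'E'
from h import *
# target: slot, rail y=+40 end
c=np.array([.5702,-.132]);e=np.array([-np.sin(YR),np.cos(YR)])
q=c+.040*e;print(q)
go([*q,.2],YR)
s=capture("side")[:,:,::-1];t=capture("top")[:,:,::-1]
cv2.imwrite("pics/s4.png",cv2.resize(s[185:335,125:325],None,fx=4,fy=4,interpolation=2));cv2.imwrite("pics/t4.png",cv2.resize(t[150:250,120:260],None,fx=5,fy=5,interpolation=2))
E
```

```text
[ 0.5615 -0.0929]
t 6.15 p [0.5222 0.2609 0.2084] F [-0.4709  0.0288 -3.5926] w 0.02124553585901163
tool axes
 [[ 0.0015 -0.052   0.9986]
 [ 0.0005  0.9986  0.052 ]
 [-1.      0.0004  0.0016]]
world d [ 0.0393 -0.3538 -0.0084] tool d [ 0.0083 -0.3554  0.0209]
turn -0.16611687605696845
```

View pics/s4.png

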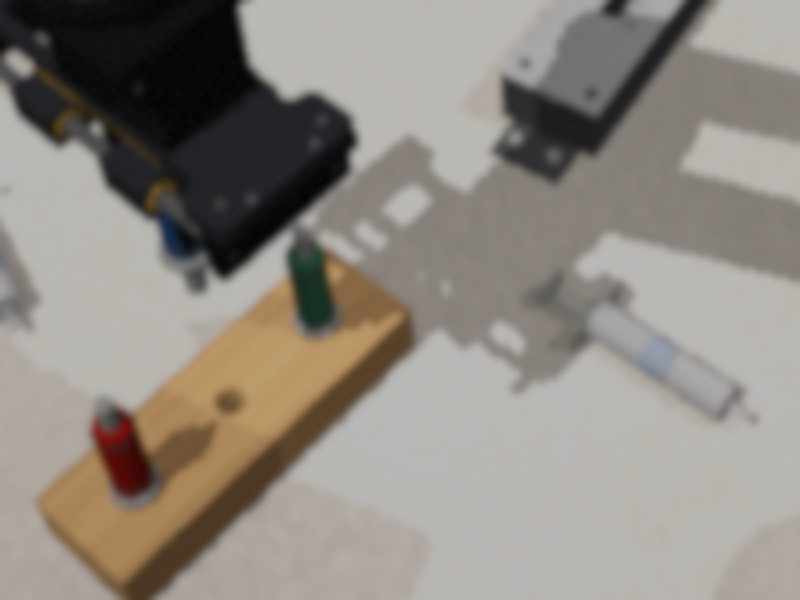

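View pics/t4.png

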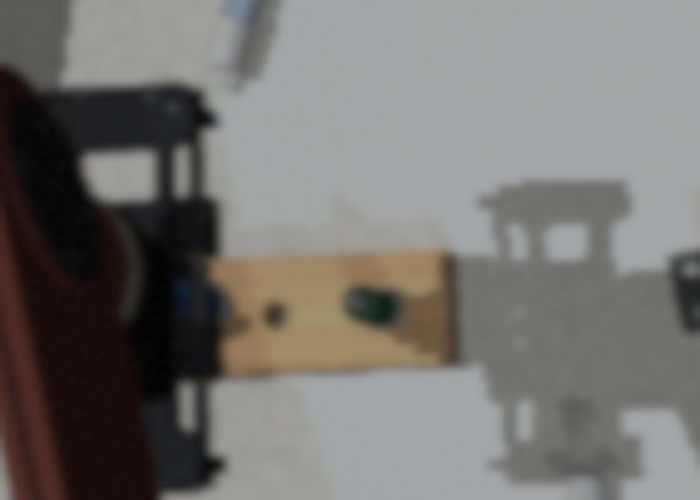

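jog_arm(
  steps=[
    [1,[0,-0.015,0.001],0],
    [1,[0,-0.03,0.002],0],
    [1,[0,-0.034,0.002],0],
    [1,[0,-0.034,0.002],0],
    [1,[0,-0.034,0.002],0],
    [1,[0,-0.034,0.002],0],
    [1,[0,-0.034,0.002],0],
    [1,[0,-0.034,0.002],0],
    [1,[0,-0.034,0.002],0],
    [1,[0,-0.034,0.002],0],
    [1,[0,-0.025,0.001],0],
    [1,[0,-0.0135,0.001],0],
  ],
)

```text
t: 7.45
tool_pos: [0.5605, -0.0959, 0.2064]
eef_rot: [-0.039, 1.572, 0.039]
ft_force: [-0.1, 0.1, -3.1]
grip_width: 0.0209
```

jog_arm(
  steps=[
    [1,[0,0,0],-0.083],
    [1,[0,0,0],-0.083],
    [1,[0.03,0,0],0],
    [1,[0.03,0,0],0],
    [1,[0.015,0,0],0],
    [1,[0,0,0],0],
    [1,[0,0,0],0],
  ],
)

```text
t: 8.15
tool_pos: [0.5617, -0.0931, 0.133]
eef_rot: [-0.171, 1.564, 0.171]
ft_force: [0.5, -0.0, -2.9]
grip_width: 0.0213
```

```bash
python3 - <<'E'
from h import *
c=np.array([.5702,-.132]);e=np.array([-np.sin(YR),np.cos(YR)])
q=c+.040*e
go([*q,.12],YR)
s=capture("side")[:,:,::-1];t=capture("top")[:,:,::-1]
cv2.imwrite("pics/s5.png",cv2.resize(s[120:240,225:345],None,fx=5,fy=5,interpolation=2));cv2.imwrite("pics/t5.png",cv2.resize(t[150:250,230:370],None,fx=5,fy=5,interpolation=2))
E
```

```text
t 8.15 p [ 0.5617 -0.0931  0.133 ] F [ 0.5242 -0.0309 -2.9166] w 0.021323561148039304
tool axes
 [[ 0.     -0.2165  0.9763]
 [ 0.0001  0.9763  0.2165]
 [-1.      0.      0.0001]]
world d [-0.0001  0.0001 -0.013 ] tool d [ 0.013   0.0002 -0.0001]
turn 5.586747247510182e-05
```

View pics/s5.png

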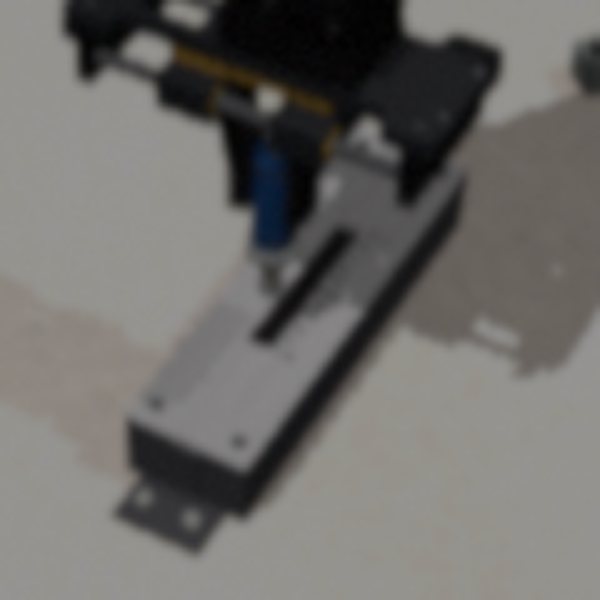

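View pics/t5.png

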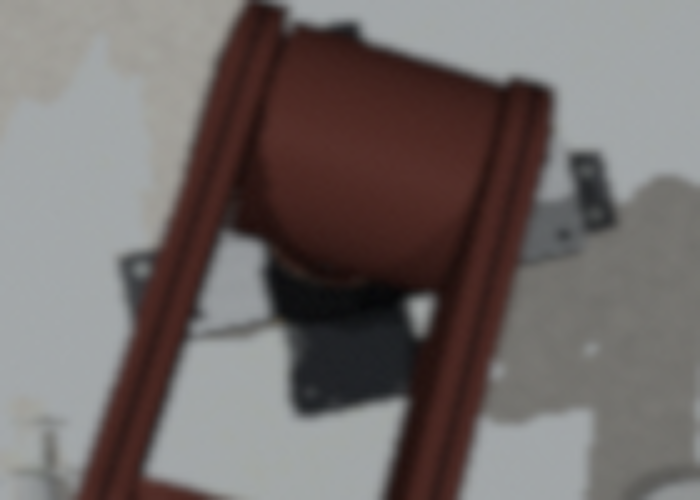

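```bash
python3 - <<'E'
from h import *
p=np.array([.5617,-.0931,.133])
f=lambda u:(u-[225,120]+.5)*5-.5
print("foot",f(proj("side",p-[0,0,.0595])[0]),"collar mid",f(proj("side",p-[0,0,.025])[0]))
c=np.array([.5702,-.132,.045]);e=np.array([-np.sin(YR),np.cos(YR),0]);x=np.array([np.cos(YR),np.sin(YR),0])
for a in(50,-50):
  for b in(7.5,-7.5): print(a,b,f(proj("side",c+a*e/1000+b*x/1000)[0]))
s=cv2.imread("pics/s5.png"); 
im=cv2.resize(s[210:360,230:380],None,fx=4,fy=4,interpolation=2)
cv2.imwrite("pics/s5b.png",cv2.convertScaleAbs(im,alpha=1.5))
E
```

```text
foot [267.8425 290.7236] collar mid [269.4176 242.2722]
50 7.5 [244.3938 336.2474]
50 -7.5 [269.8645 347.1372]
-50 7.5 [335.8813 219.1179]
-50 -7.5 [360.5164 228.9288]
```

View pics/s5b.png

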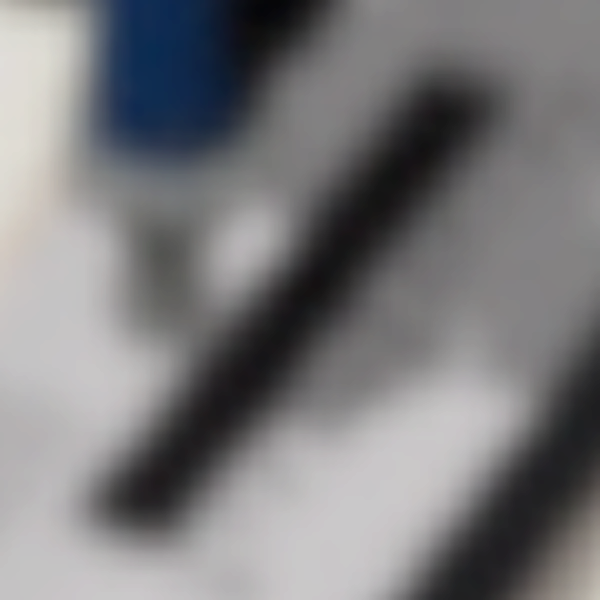

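jog_arm(
  steps=[
    [1,[0.008,0,0],0],
    [1,[0.008,0,0],0],
    [1,[0.006,0,0],0],
    [1,[0.003,0,0],0],
    [1,[0,0,0],0],
    [1,[0,0,0],0],
  ],
)

```text
t: 8.85
tool_pos: [0.5615, -0.0932, 0.1075]
eef_rot: [-0.171, 1.564, 0.171]
ft_force: [-0.4, -0.2, -2.5]
grip_width: 0.0212
```

```bash
python3 - <<'E'
from h import *
c=np.array([.5702,-.132]);e=np.array([-np.sin(YR),np.cos(YR)])
q=c+.040*e
go([*q,.1],YR)
s=capture("side")[:,:,::-1]
cv2.imwrite("pics/s6.png",cv2.convertScaleAbs(cv2.resize(s[155:205,265:320],None,fx=11,fy=11,interpolation=2),alpha=1.5))
E
```

```text
t 8.85 p [ 0.5615 -0.0932  0.1075] F [-0.4014 -0.2391 -2.5426] w 0.02119637276984576
tool axes
 [[-0.0001 -0.2163  0.9763]
 [ 0.      0.9763  0.2163]
 [-1.      0.0001 -0.0001]]
world d [ 0.0001  0.0002 -0.0075] tool d [0.0075 0.0002 0.0001]
turn -0.00016459104544064296
```

View pics/s6.png

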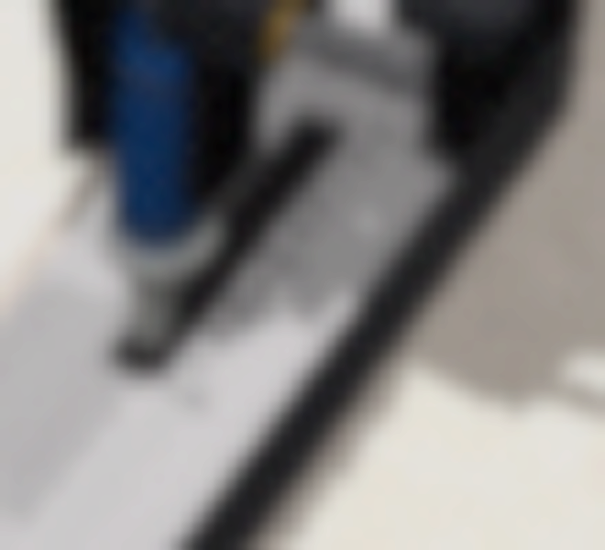

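jog_arm(
  steps=[
    [1,[0.001,0,0],0],
    [1,[0.001,0,0],0],
    [1,[0.001,0,0],0],
    [1,[0.001,0,0],0],
    [1,[0,0,0],0],
  ],
)

```text
t: 9.4
tool_pos: [0.5613, -0.0931, 0.1033]
eef_rot: [-0.171, 1.564, 0.171]
ft_force: [-0.9, -0.1, -2.0]
grip_width: 0.0216
```

jog_arm(
  steps=[
    [1,[0.001,0,0],0],
    [1,[0.001,0,0],0],
    [1,[0,0,0],0],
  ],
)

```text
t: 9.7
tool_pos: [0.5613, -0.0931, 0.1013]
eef_rot: [-0.171, 1.564, 0.171]
ft_force: [-1.1, 0.5, -4.1]
grip_width: 0.0211
```

jog_arm(
  steps=[
    [1,[0.0005,0,0],0],
    [1,[0.0005,0,0],0],
    [1,[0,0,0],0],
  ],
)

```text
t: 10.0
tool_pos: [0.5614, -0.0931, 0.1005]
eef_rot: [-0.171, 1.564, 0.171]
ft_force: [-0.0, 0.9, -2.9]
grip_width: 0.0213
```

jog_arm(
  steps=[
    [1,[0.0005,0,0],0],
    [1,[0.0005,0,0],0],
    [1,[0,0,0],0],
  ],
)

```text
t: 10.3
tool_pos: [0.5615, -0.0932, 0.0995]
eef_rot: [-0.171, 1.564, 0.171]
ft_force: [-0.2, 0.0, -2.5]
grip_width: 0.0215
```

jog_arm(
  steps=[
    [1,[0.0005,0,0],0],
    [1,[0,0,0],0],
  ],
)

```text
t: 10.5
tool_pos: [0.5616, -0.0932, 0.0994]
eef_rot: [-0.171, 1.564, 0.171]
ft_force: [-0.5, 1.0, 0.1]
grip_width: 0.0211
```

jog_arm(
  steps=[
    [1,[0.0005,0,0],0],
    [1,[0,0,0],0],
  ],
)

```text
t: 10.7
tool_pos: [0.5617, -0.0933, 0.0993]
eef_rot: [-0.171, 1.563, 0.171]
ft_force: [-2.5, -0.5, 3.5]
grip_width: 0.0212
```

jog_arm(
  steps=[
    [1,[0,-0.0005,0],0],
    [1,[0,-0.0005,0],0],
    [1,[0,-0.0005,0],0],
    [1,[0,-0.0005,0],0],
  ],
)

```text
t: 11.1
tool_pos: [0.562, -0.0946, 0.0992]
eef_rot: [-0.17, 1.564, 0.172]
ft_force: [-2.5, 3.1, 5.8]
grip_width: 0.021
```

jog_arm(
  steps=[
    [1,[0,-0.0007,0],0],
    [1,[0,-0.0007,0],0],
    [1,[0,-0.0007,0],0],
    [1,[0,-0.0007,0],0],
  ],
)

```text
t: 11.5
tool_pos: [0.5628, -0.0969, 0.0992]
eef_rot: [-0.17, 1.563, 0.172]
ft_force: [-1.6, 4.0, 4.6]
grip_width: 0.0213
```

jog_arm(
  steps=[
    [1,[0,-0.0007,0],0],
    [1,[0,-0.0007,0],0],
    [1,[0,-0.0007,0],0],
    [1,[0,-0.0007,0],0],
  ],
)

```text
t: 11.9
tool_pos: [0.5636, -0.1002, 0.099]
eef_rot: [-0.171, 1.563, 0.171]
ft_force: [-0.2, 3.6, 3.7]
grip_width: 0.0208
```

jog_arm(
  steps=[
    [1,[0,-0.0007,0],0],
    [1,[0,-0.0007,0],0],
    [1,[0,-0.0007,0],0],
    [1,[0,-0.0007,0],0],
  ],
)

```text
t: 12.3
tool_pos: [0.564, -0.1034, 0.0987]
eef_rot: [-0.171, 1.563, 0.171]
ft_force: [1.0, 4.3, 4.1]
grip_width: 0.021
```

jog_arm(
  steps=[
    [1,[0,-0.0007,0],0],
    [1,[0,-0.0007,0],0],
    [1,[0,-0.0007,0],0],
    [1,[0,-0.0007,0],0],
  ],
)

```text
t: 12.7
tool_pos: [0.5643, -0.1061, 0.0984]
eef_rot: [-0.171, 1.564, 0.171]
ft_force: [0.6, 3.3, 3.1]
grip_width: 0.0215
```

```bash
python3 - <<'E'
from h import *
s=capture("side")[:,:,::-1]; print(state()["ft_force"],state()["tool_pos"],state()["moment"])
cv2.imwrite("pics/s7.png",cv2.convertScaleAbs(cv2.resize(s[145:205,255:325],None,fx=10,fy=10,interpolation=2),alpha=1.5))
E
```

```text
[1.062  4.6898 3.1164] [ 0.5643 -0.1062  0.0985] [ 0.9156 -0.2607  0.0073]
```

View pics/s7.png

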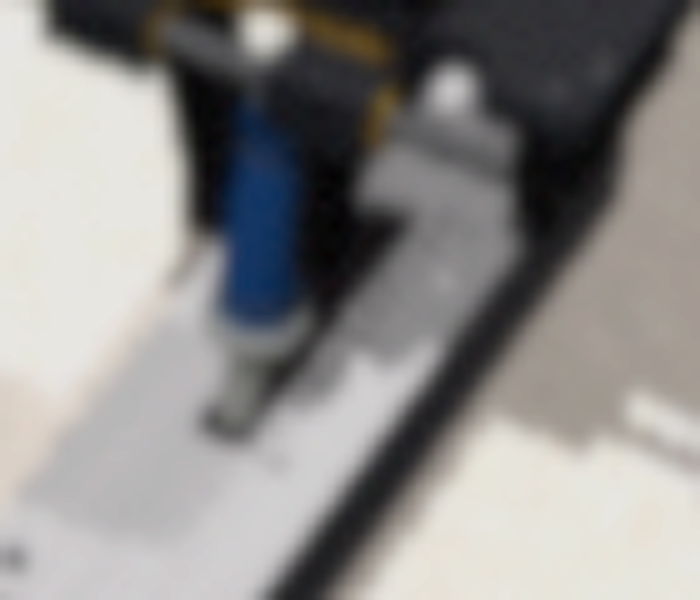

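```bash
python3 - <<'E'
from h import *
c=np.array([.5702,-.132]);e=np.array([-np.sin(YR),np.cos(YR)])
for n,p,f,x0,y0,z in(("s7",(232,415),10,255,145,.042),("s6",(155,335),11,265,155,.048)):
    q=onplane("side",un(p,f,x0,y0)+[-.35,0],z);print(n,q,(q[:2]-c)@e)
for P in ([.5643,-.1061,.0985-.0595+.0785],): print(proj("side",P))
print(state()["joint_pos"])
E
```

```text
s7 [ 0.563  -0.0926  0.042 ] 0.039998034006906207
s6 [ 0.5602 -0.0927  0.048 ] 0.04054630949376593
[[281.2886 162.0977]]
[-0.3233  0.2211  1.7704 -0.0001  1.15   -0.5412]
```

The side view shows the foot still at s≈40 mm (pixel (278,187)): the rod pivoted in the jaws instead of sliding. I'll move back to straighten it, then turn the jaws along the slot so the pads brace it against tilting.

jog_arm(
  steps=[
    [1,[0,0.0015,0],0],
    [1,[-0.0001,0.0015,0],0],
    [1,[-0.0001,0.0015,0],0],
    [1,[-0.0001,0.0015,0],0],
    [1,[-0.0001,0.0015,0],0],
    [1,[0,0,0],0],
  ],
)

```text
t: 13.35
tool_pos: [0.5623, -0.0989, 0.0988]
eef_rot: [-0.172, 1.565, 0.171]
ft_force: [0.4, -2.9, 1.8]
grip_width: 0.021
```

jog_arm(
  steps=[
    [1,[0,0.0015,0],0],
    [1,[-0.0001,0.0015,0],0],
    [1,[-0.0001,0.0015,0],0],
    [1,[-0.0001,0.0015,0],0],
    [1,[0,0.0005,0],0],
    [1,[0,0,0],0],
  ],
)

```text
t: 13.95
tool_pos: [0.5612, -0.0927, 0.0992]
eef_rot: [-0.172, 1.564, 0.171]
ft_force: [0.6, -4.5, 1.1]
grip_width: 0.021
```

```bash
python3 - <<'E'
from h import *
s=capture("side")[:,:,::-1]; st=state();print(st["ft_force"],st["tool_pos"])
cv2.imwrite("pics/s8.png",cv2.convertScaleAbs(cv2.resize(s[145:205,255:325],None,fx=10,fy=10,interpolation=2),alpha=1.5))
p=np.array(st["tool_pos"])
for d in (-.0595,-.02,.02,.0575): print((proj("side",p+[0,0,d])[0]-[255,145]+.5)*10)
E
```

```text
[ 0.8464 -4.7721  0.7532] [ 0.5611 -0.0927  0.0992]
[234.4461 424.8861]
[237.9221 318.6017]
[241.6399 204.9246]
[245.3214  92.3563]
```

View pics/s8.png

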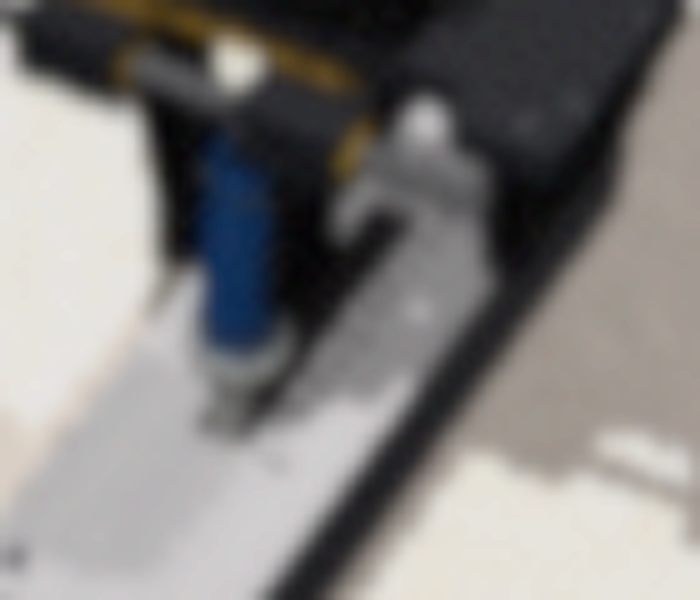

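jog_arm(
  steps=[
    [1,[-0.0005,0,0],0],
    [1,[-0.0005,0,0],0],
    [1,[-0.0005,0,0],0],
    [1,[0,0,0],0],
  ],
)

```text
t: 14.4
tool_pos: [0.5607, -0.0921, 0.0999]
eef_rot: [-0.171, 1.565, 0.172]
ft_force: [2.4, -4.4, -5.2]
grip_width: 0.0212
```

The last picture puts the foot at the slot's near end wall (pixel (278,188)), which explains the sideways lock. I'll use that wall to straighten the rod and measure its tilt.

```bash
cat >> h.py <<'E'
def tilt(name):
    s=capture("side")[:,:,::-1].copy(); st=state();p=np.array(st["tool_pos"])
    hsv=cv2.cvtColor(s,cv2.COLOR_BGR2HSV)
    m=((hsv[...,0]>100)&(hsv[...,0]<125)&(hsv[...,1]>130)&(hsv[...,2]>35)).astype(np.uint8)
    u0=proj("side",p)[0]; yy,xx=np.nonzero(m); k=(abs(xx-u0[0])<20)&(abs(yy-u0[1])<25); xx=xx[k];yy=yy[k]
    rows=[]
    for r in np.unique(yy):
        c=xx[yy==r]
        if len(c)>=4: rows.append((r,c.min(),c.max()))
    rows=np.array(rows); 
    mid=(rows[:,1]+rows[:,2])/2; a=np.polyfit(rows[:,0],mid,1)
    v=proj("side",np.array([p+[0,0,-.02],p+[0,0,.02]]))
    e=np.array([-np.sin(YR),np.cos(YR),0]);w=proj("side",np.array([p+[0,0,-.02]-.02*np.tan(.05)*e,p+[0,0,.02]+.02*np.tan(.05)*e]))
    sl=lambda v:(v[1,0]-v[0,0])/(v[1,1]-v[0,1])
    t=(a[0]-sl(v))/((sl(w)-sl(v))/.05)
    print("rows",len(rows),"slope",a[0],"vert",sl(v),"tilt about x (top toward +y), deg",np.rad2deg(t), "midcol resid",np.std(np.polyval(a,rows[:,0])-mid))
    cv2.imwrite(f"pics/{name}.png",cv2.convertScaleAbs(cv2.resize(s[145:205,255:325],None,fx=10,fy=10,interpolation=2),alpha=1.5))
    c=np.array([.5702,-.132]);print("t",st["t"],"F",st["ft_force"],"p",p,"s",(p[:2]-c)@e[:2],"xoff",(p[:2]-c)@[e[1],-e[0]])
E
python3 -c "
from h import *
tilt('s9')"
```

```text
rows 18 slope 0.03560371517027712 vert -0.03263133924581214 tilt about x (top toward +y), deg 5.63272739088062 midcol resid 0.2369758442111727
t 14.45 F [ 1.6427 -4.7292 -5.506 ] p [ 0.5607 -0.0921  0.1   ] s 0.04096548285439764 xoff -0.0006265001235542169
```

View pics/s9.png

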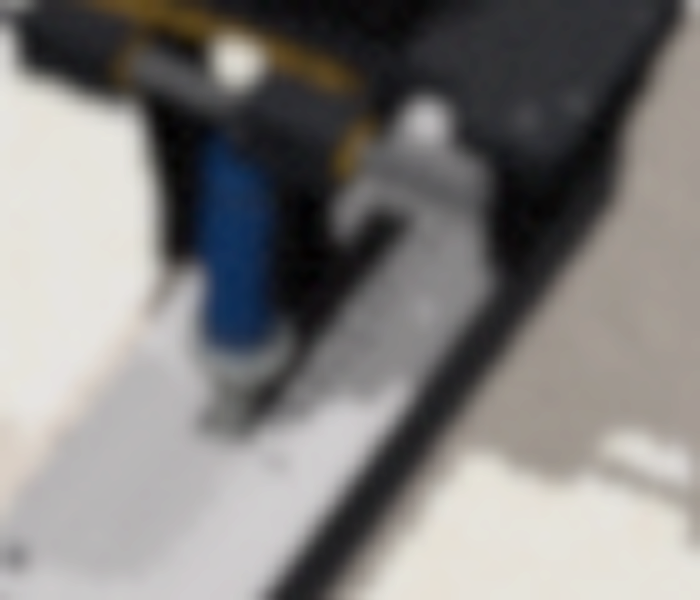

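```bash
python3 - <<'E'
from h import *
c=np.array([.5702,-.132]);e=np.array([-np.sin(YR),np.cos(YR)]);x=np.array([e[1],-e[0]])
def S(im,pt,f,x0,y0,z):
    q=onplane("side",un(pt,f,x0,y0)+[-.35,0],z)[:2]-c; print(im,"s",q@e,"x",q@x)
S("s6 collar",(170,255),11,265,155,.082)
S("s7 collar",(262,325),10,255,145,.074)
S("s9 collar",(245,357),10,255,145,.075)
# tilt from saved pics
for n,x0,y0,f in(("s6",265,155,11),("s7",255,145,10),("s8",255,145,10),("s9",255,145,10)):
    im=cv2.imread(f"pics/{n}.png");h=cv2.cvtColor(im,cv2.COLOR_BGR2HSV)
    m=(h[...,0]>100)&(h[...,0]<125)&(h[...,1]>130)&(h[...,2]>50)
    m[:, :90]=0; m[:,330:]=0
    R_=[(r,np.nonzero(m[r])[0]) for r in range(m.shape[0])]
    R_=[(r,v.min(),v.max()) for r,v in R_ if len(v)>35]; A=np.array(R_)
    for nm,col in(("L",A[:,1]),("R",A[:,2]),("M",A[:,1:].mean(1))): print(n,nm,np.polyfit(A[:,0],col,1)[0],end=" ")
    print(A[0],A[-1])
E
```

```text
s6 collar s 0.04513436816641083 x -0.006881362010208029
s7 collar s 0.03525770983923138 x -0.0037850083178854335
s9 collar s 0.04804475470941537 x -0.005973899020070582
s6 L 0.07962263685782735 s6 R 0.025425170417424724 s6 M 0.05252390363762678 [ 34 118 153] [227 137 176]
s7 L -0.007332530839428859 s7 R 0.0033138882887338104 s7 M -0.0020093212753477343 [133 242 277] [312 240 278]
s8 L 0.06959280483371143 s8 R 0.029827651875833083 s8 M 0.04971022835477252 [160 206 241] [336 219 256]
s9 L 0.08062966361385719 s9 R 0.0179316493828015 s9 M 0.04928065649832938 [160 206 243] [336 221 257]
```

Comparing sleeve slopes shows the rod is upright again and against the end wall (s≈42–44 mm). Before that it had slid with about 4.5° of lag tilt. I'll back off the wall and turn the jaws 90°.

jog_arm(
  steps=[
    [1,[-0.0002,-0.001,0],0],
    [1,[-0.0002,-0.001,0],0],
    [1,[0,-0.0005,0],0],
    [1,[0,0,0],0],
  ],
)

```text
t: 14.85
tool_pos: [0.5616, -0.0943, 0.1011]
eef_rot: [-0.17, 1.564, 0.172]
ft_force: [-0.6, 0.0, -2.6]
grip_width: 0.0213
```

```bash
python3 -c "
from h import *
tilt('s10')"
```

```text
rows 18 slope 0.03044375644994426 vert -0.03333910629968459 tilt about x (top toward +y), deg 5.288075144409265 midcol resid 0.2841881585363412
t 14.9 F [ 0.4927 -0.3135 -2.572 ] p [ 0.5617 -0.0944  0.1011] s 0.03860234433958012 xoff -0.0001876985027483243
```

jog_arm(
  steps=[
    [1,[0,0,0],0.1428],
    [1,[0,0,0],0.1428],
    [1,[0,0,0],0.1428],
    [1,[0,0,0],0.1428],
    [1,[0,0,0],0.1428],
    [1,[0,0,0],0.1428],
    [1,[0,0,0],0.1428],
    [1,[0,0,0],0.1428],
    [1,[0,0,0],0.1428],
    [1,[0,0,0],0.1428],
    [1,[0,0,0],0.1428],
    [1,[0,0,0],0],
  ],
  squeeze=40,
)

```text
t: 16.1
tool_pos: [0.5601, -0.094, 0.1002]
eef_rot: [1.047, 1.308, -1.05]
ft_force: [-5.1, 0.8, -3.6]
grip_width: 0.0212
```

```bash
python3 -c "
from h import *
tilt('s11');print(R.from_rotvec(state()['eef_rot']).as_matrix(),state()['joint_pos'])"
```

```text
Traceback (most recent call last):
  File "h.py", line 37, in tilt
    mid=(rows[:,1]+rows[:,2])/2; a=np.polyfit(rows[:,0],mid,1)
         ~~~~^^^^^
IndexError: too many indices for array: array is 1-dimensional, but 2 were indexed
```

```bash
cat >> h.py <<'E'
def snap(name,x0=255,y0=145,x1=325,y1=205,f=10):
    s=capture("side")[:,:,::-1].copy(); st=state();p=np.array(st["tool_pos"])
    cv2.imwrite(f"pics/{name}.png",cv2.convertScaleAbs(cv2.resize(s[y0:y1,x0:x1],None,fx=f,fy=f,interpolation=2),alpha=1.5))
    c=np.array([.5702,-.132]);e=np.array([-np.sin(YR),np.cos(YR)]);F=np.array(st["ft_force"]);x=np.array([e[1],-e[0]])
    print("t",st["t"],"Frail x,y,z",F[:2]@x,F[:2]@e,F[2],"p",p,"s",(p[:2]-c)@e,"xoff",(p[:2]-c)@x)
E
python3 -c "
from h import *
snap('s11');print(R.from_rotvec(state()['eef_rot']).as_matrix(),state()['joint_pos'])"
```

```text
t 16.2 Frail x,y,z -3.794055612443565 1.8643539629398944 -4.302595820604661 p [ 0.5603 -0.0942  0.1003] s 0.039076850630607715 xoff -0.001477646701641731
[[-0.0035  0.9754  0.2202]
 [ 0.0012  0.2202 -0.9754]
 [-1.     -0.0031 -0.002 ]] [-0.3054  0.2081  1.782   0.0001  1.1551  1.0433]
```

View pics/s11.png

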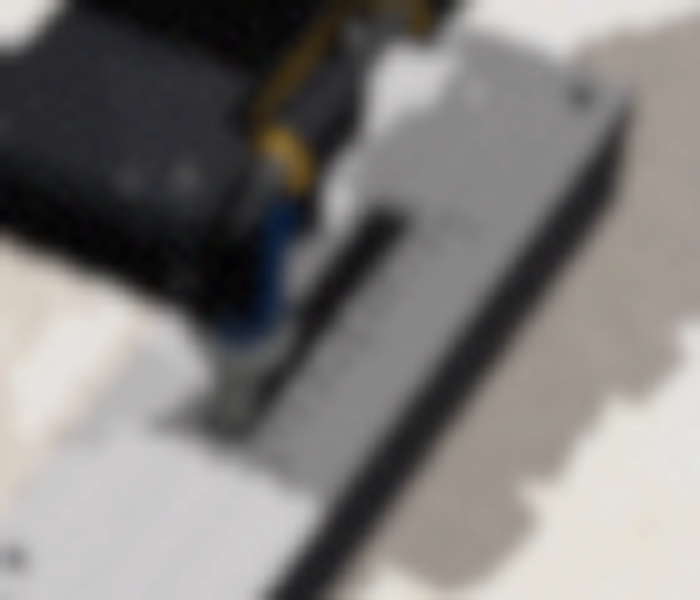

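jog_arm(
  steps=[
    [1,[0,0.0005,0],0],
    [1,[0,0.0005,0],0],
    [1,[0,0.0005,0],0],
    [1,[0,0.0005,0],0],
    [1,[0,0.0005,0],0],
    [1,[0,0,0],0],
  ],
  squeeze=18,
)

```text
t: 16.8
tool_pos: [0.5644, -0.0943, 0.1012]
eef_rot: [1.047, 1.304, -1.047]
ft_force: [-3.2, 0.4, -4.2]
grip_width: 0.0211
```

```bash
python3 -c "
from h import *
snap('s12')"
```

```text
t 16.85 Frail x,y,z -3.5429527255299162 0.9963179649817999 -3.5582702343201316 p [ 0.5643 -0.0943  0.1012] s 0.03808680010411337 xoff 0.002437684989777304
```

jog_arm(
  steps=[
    [1,[0,-0.001,0],0],
    [1,[0,-0.001,0],0],
    [1,[0,-0.0005,0],0],
    [1,[0,0,0],0],
    [1,[0,0,0],0],
  ],
  squeeze=35,
)

```text
t: 17.35
tool_pos: [0.5623, -0.095, 0.1015]
eef_rot: [1.047, 1.303, -1.047]
ft_force: [-0.8, 0.4, -3.0]
grip_width: 0.021
```

```bash
python3 -c "
from h import *
snap('s13')"
```

```text
t 17.4 Frail x,y,z -0.07988097166757158 0.7336941221343266 -3.5031408160227677 p [ 0.5621 -0.095   0.1014] s 0.03790270908108272 xoff 0.00015736505237779665
```

View pics/s13.png

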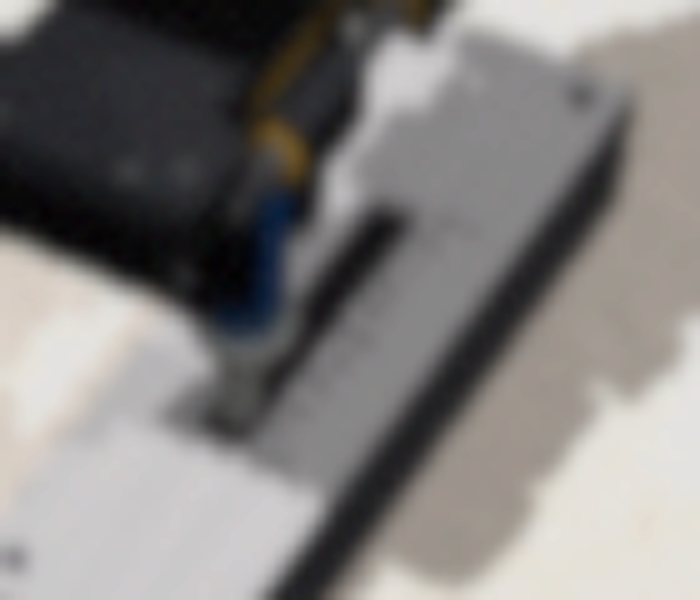

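jog_arm(
  steps=[
    [1,[0.0007,0,0],0],
    [1,[0.0007,0,0],0],
    [1,[0,0,0],0],
  ],
)

```text
t: 17.7
tool_pos: [0.5617, -0.0948, 0.0995]
eef_rot: [1.047, 1.305, -1.047]
ft_force: [0.5, 0.3, -3.2]
grip_width: 0.021
```

jog_arm(
  steps=[
    [1,[0.0005,0,0],0],
    [1,[0,0,0],0],
  ],
)

```text
t: 17.9
tool_pos: [0.5618, -0.0948, 0.0994]
eef_rot: [1.047, 1.304, -1.047]
ft_force: [-1.1, 0.7, -1.8]
grip_width: 0.0213
```

jog_arm(
  steps=[
    [1,[0.0005,0,0],0],
    [1,[0,0,0],0],
  ],
)

```text
t: 18.1
tool_pos: [0.562, -0.0948, 0.0993]
eef_rot: [1.047, 1.304, -1.047]
ft_force: [-1.6, 0.1, 1.5]
grip_width: 0.0208
```

jog_arm(
  steps=[
    [1,[0,0,0.0006],0],
    [1,[0,0,0.0006],0],
    [1,[0,0,0.0006],0],
    [1,[0,0,0.0006],0],
    [1,[0,0,0.0006],0],
  ],
)

```text
t: 18.6
tool_pos: [0.5627, -0.0971, 0.0992]
eef_rot: [1.048, 1.305, -1.046]
ft_force: [-1.5, 4.3, 3.9]
grip_width: 0.0211
```

jog_arm(
  steps=[
    [1,[0,0,0.0006],0],
    [1,[0,0,0.0006],0],
    [1,[0,0,0.0006],0],
    [1,[0,0,0.0006],0],
    [1,[0,0,0.0006],0],
  ],
)

```text
t: 19.1
tool_pos: [0.5635, -0.1002, 0.0992]
eef_rot: [1.048, 1.304, -1.046]
ft_force: [-0.7, 4.3, 5.4]
grip_width: 0.0211
```

jog_arm(
  steps=[
    [1,[-0.0002,0,0.0006],0],
    [1,[-0.0002,0,0.0006],0],
    [1,[0,0,0.0006],0],
    [1,[0,0,0.0006],0],
    [1,[0,0,0.0006],0],
  ],
)

```text
t: 19.6
tool_pos: [0.5639, -0.1036, 0.0992]
eef_rot: [1.047, 1.304, -1.047]
ft_force: [-0.3, 4.7, 3.5]
grip_width: 0.0207
```

jog_arm(
  steps=[
    [1,[0,0,0.0006],0],
    [1,[0,0,0.0006],0],
    [1,[0,0,0.0006],0],
    [1,[0,0,0.0006],0],
    [1,[0,0,0.0006],0],
  ],
)

```text
t: 20.1
tool_pos: [0.5644, -0.1065, 0.0992]
eef_rot: [1.047, 1.305, -1.047]
ft_force: [-1.0, 5.8, 5.2]
grip_width: 0.021
```

```bash
python3 -c "
from h import *
snap('s14')"
```

```text
t 20.15 Frail x,y,z 0.2885166302031062 5.014757229342682 4.883828554627954 p [ 0.5645 -0.1066  0.0992] s 0.02600582910665068 xoff -0.00012246991964744115
```

View pics/s14.png

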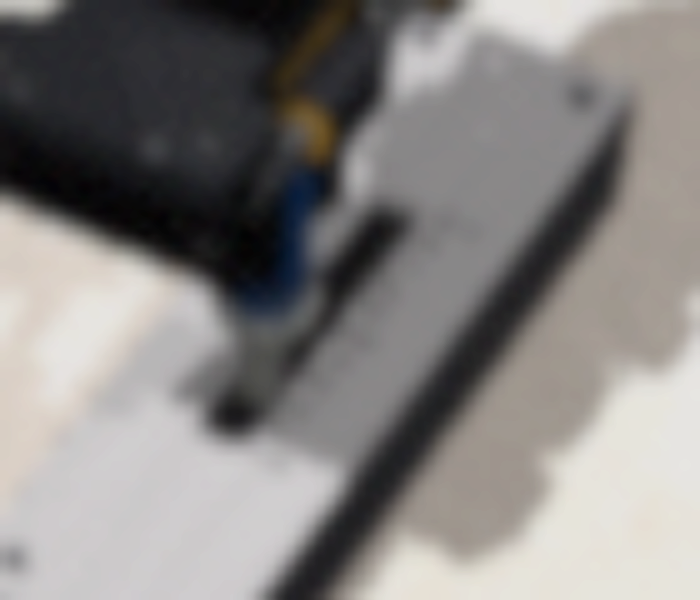

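The black slot end at (228,418) is now exposed behind the foot at (258,385), so the foot really is sliding. I'll carry on.

jog_arm(
  steps=[
    [1,[-0.0002,0,0.0006],0],
    [1,[-0.0002,0,0.0006],0],
    [1,[0,0,0.0006],0],
    [1,[0,0,0.0006],0],
    [1,[0,0,0.0006],0],
  ],
)

```text
t: 20.65
tool_pos: [0.5649, -0.1097, 0.0993]
eef_rot: [1.047, 1.305, -1.048]
ft_force: [-0.2, 2.2, 1.3]
grip_width: 0.0213
```

jog_arm(
  steps=[
    [1,[0,0,0.0006],0],
    [1,[0,0,0.0006],0],
    [1,[0,0,0.0006],0],
    [1,[0,0,0.0006],0],
    [1,[0,0,0.0006],0],
  ],
)

```text
t: 21.15
tool_pos: [0.5655, -0.1126, 0.0993]
eef_rot: [1.047, 1.305, -1.047]
ft_force: [0.5, 1.3, -0.2]
grip_width: 0.0213
```

jog_arm(
  steps=[
    [1,[0,0,0.0006],0],
    [1,[0,0,0.0006],0],
    [1,[0,0,0.0006],0],
    [1,[0,0,0.0006],0],
    [1,[0,0,0.0006],0],
  ],
)

```text
t: 21.65
tool_pos: [0.5663, -0.1155, 0.0994]
eef_rot: [1.047, 1.305, -1.047]
ft_force: [0.4, 1.2, -1.8]
grip_width: 0.0212
```

jog_arm(
  steps=[
    [1,[0.0004,0,0],0],
    [1,[0,0,0],0],
  ],
)

```text
t: 21.85
tool_pos: [0.5664, -0.1155, 0.0993]
eef_rot: [1.047, 1.304, -1.047]
ft_force: [-0.9, 0.2, -0.1]
grip_width: 0.0212
```

jog_arm(
  steps=[
    [1,[0.0002,0,0],0],
    [1,[0,0,-0.0007],0],
    [1,[0,0,-0.0007],0],
    [1,[0,0,-0.0007],0],
    [1,[0,0,-0.0007],0],
    [1,[0,0,-0.0007],0],
    [1,[0,0,-0.0007],0],
    [1,[0,0,0],0],
  ],
)

```text
t: 22.65
tool_pos: [0.5658, -0.1113, 0.0993]
eef_rot: [1.047, 1.304, -1.047]
ft_force: [0.5, -2.1, 1.6]
grip_width: 0.0214
```

jog_arm(
  steps=[
    [1,[0,0,0.0006],0],
    [1,[0,0,0.0006],0],
    [1,[0,0,0.0006],0],
    [1,[0,0,0.0006],0],
    [1,[0,0,0.0006],0],
  ],
)

```text
t: 23.15
tool_pos: [0.566, -0.1126, 0.0992]
eef_rot: [1.049, 1.307, -1.046]
ft_force: [-0.9, 4.7, 6.7]
grip_width: 0.0211
```

jog_arm(
  steps=[
    [1,[0,0,0.0006],0],
    [1,[0,0,0.0006],0],
    [1,[0,0,0.0006],0],
    [1,[0,0,0.0006],0],
    [1,[0,0,0.0006],0],
  ],
)

```text
t: 23.65
tool_pos: [0.5665, -0.115, 0.0992]
eef_rot: [1.049, 1.308, -1.046]
ft_force: [-1.2, 6.0, 7.2]
grip_width: 0.0213
```

jog_arm(
  steps=[
    [1,[-0.0003,0,0.0004],0],
    [1,[-0.0002,0,0.0006],0],
    [1,[0,0,0.0006],0],
    [1,[0,0,0.0006],0],
  ],
)

```text
t: 24.05
tool_pos: [0.567, -0.1188, 0.0992]
eef_rot: [1.047, 1.306, -1.047]
ft_force: [-0.2, 3.9, 3.4]
grip_width: 0.0214
```

jog_arm(
  steps=[
    [1,[0,0,0.0006],0],
    [1,[0,0,0.0006],0],
    [1,[0,0,0.0006],0],
    [1,[0,0,0.0006],0],
  ],
)

```text
t: 24.45
tool_pos: [0.5676, -0.1217, 0.0993]
eef_rot: [1.047, 1.305, -1.047]
ft_force: [-1.3, 2.8, 2.5]
grip_width: 0.0214
```

jog_arm(
  steps=[
    [1,[0.0001,0,0.0006],0],
    [1,[0,0,0.0006],0],
    [1,[0,0,0.0006],0],
    [1,[0,0,0.0006],0],
    [1,[0,0,0.0006],0],
  ],
)

```text
t: 24.95
tool_pos: [0.5683, -0.1246, 0.0992]
eef_rot: [1.047, 1.304, -1.047]
ft_force: [-1.4, 3.5, 2.7]
grip_width: 0.0208
```

jog_arm(
  steps=[
    [1,[0.0001,0,0.0006],0],
    [1,[0,0,0.0006],0],
    [1,[0,0,0.0006],0],
    [1,[0,0,0.0006],0],
    [1,[0,0,0.0006],0],
  ],
)

```text
t: 25.45
tool_pos: [0.5691, -0.1275, 0.0993]
eef_rot: [1.047, 1.304, -1.047]
ft_force: [-0.8, 3.3, 2.3]
grip_width: 0.0211
```

jog_arm(
  steps=[
    [1,[0.0001,0,0.0006],0],
    [1,[0,0,0.0006],0],
    [1,[0,0,0.0006],0],
    [1,[0,0,0.0006],0],
    [1,[0,0,0.0006],0],
  ],
)

```text
t: 25.95
tool_pos: [0.5698, -0.1304, 0.0992]
eef_rot: [1.047, 1.304, -1.047]
ft_force: [-1.9, 4.4, 4.7]
grip_width: 0.0212
```

jog_arm(
  steps=[
    [1,[0.0001,0,0.0006],0],
    [1,[0,0,0.0006],0],
    [1,[0,0,0.0006],0],
    [1,[0,0,0.0006],0],
    [1,[0,0,0.0006],0],
  ],
)

```text
t: 26.45
tool_pos: [0.5704, -0.1332, 0.0992]
eef_rot: [1.047, 1.304, -1.047]
ft_force: [-1.4, 4.3, 4.6]
grip_width: 0.0212
```

jog_arm(
  steps=[
    [1,[0,0,0.0006],0],
    [1,[0,0,0.0006],0],
    [1,[0,0,0.0006],0],
    [1,[0,0,0.0006],0],
    [1,[0,0,0.0006],0],
  ],
)

```text
t: 26.95
tool_pos: [0.5711, -0.1362, 0.0992]
eef_rot: [1.047, 1.304, -1.047]
ft_force: [-0.8, 5.1, 5.0]
grip_width: 0.0211
```

jog_arm(
  steps=[
    [1,[0,0,0.0006],0],
    [1,[0,0,0.0006],0],
    [1,[0,0,0.0006],0],
    [1,[0,0,0.0006],0],
    [1,[0,0,0.0006],0],
  ],
)

```text
t: 27.45
tool_pos: [0.5716, -0.1393, 0.0989]
eef_rot: [1.047, 1.304, -1.047]
ft_force: [-0.2, 4.0, 2.7]
grip_width: 0.0209
```

```bash
python3 -c "
from h import *
snap('s15')"
```

```text
t 27.5 Frail x,y,z 0.15099521987668985 2.4407585536145078 2.67562434730244 p [ 0.5716 -0.1395  0.0989] s -0.007604242272212389 xoff -0.0002739859941635582
```

View pics/s15.png

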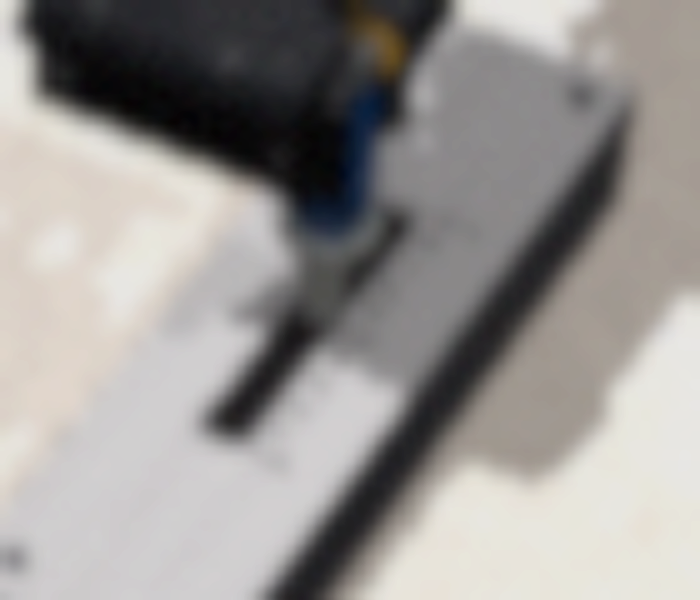

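z has dropped for the first time (0.0989) and the load is falling, which looks like the socket's rim. I'll use finer steps.

jog_arm(
  steps=[
    [1,[0,0,0.0004],0],
    [1,[0,0,0.0004],0],
  ],
)

```text
t: 27.7
tool_pos: [0.5715, -0.1406, 0.0984]
eef_rot: [1.046, 1.304, -1.048]
ft_force: [1.1, 1.3, -1.4]
grip_width: 0.0213
```

jog_arm(
  steps=[
    [1,[0,0,0.0004],0],
    [1,[0,0,0.0004],0],
  ],
)

```text
t: 27.9
tool_pos: [0.5715, -0.1411, 0.0984]
eef_rot: [1.047, 1.305, -1.048]
ft_force: [-0.0, -0.0, -2.5]
grip_width: 0.0212
```

Load fell to about 1 N and z is still lower, so the foot is in the socket mouth. Pressing down gently.

jog_arm(
  steps=[
    [1,[0.0005,0,0],0],
    [1,[0.0005,0,0],0],
    [1,[0,0,0],0],
  ],
)

```text
t: 28.2
tool_pos: [0.5717, -0.141, 0.0979]
eef_rot: [1.047, 1.305, -1.048]
ft_force: [-0.9, -0.8, -2.6]
grip_width: 0.0213
```

jog_arm(
  steps=[
    [1,[0.0005,0,0],0],
    [1,[0.0005,0,0],0],
    [1,[0,0,0],0],
  ],
)

```text
t: 28.5
tool_pos: [0.5721, -0.1409, 0.0974]
eef_rot: [1.047, 1.304, -1.047]
ft_force: [-1.6, -0.9, 0.8]
grip_width: 0.0214
```

jog_arm(
  steps=[
    [1,[0,-0.0004,0.0002],0],
    [1,[0.0005,0,0],0],
    [1,[0.0005,0,0],0],
    [1,[0,0,0],0],
  ],
)

```text
t: 28.9
tool_pos: [0.5719, -0.1414, 0.0961]
eef_rot: [1.047, 1.303, -1.047]
ft_force: [0.4, -2.0, 1.0]
grip_width: 0.0212
```

```bash
python3 -c "
from h import *
snap('s16')"
```

```text
t 28.95 Frail x,y,z 0.310103343457901 -2.088669856321268 0.5027959468828067 p [ 0.5719 -0.1414  0.0961] s -0.009513029683157476 xoff -0.0003412464190907147
```

jog_arm(
  steps=[
    [1,[0,0,0.0003],0],
    [1,[0.0007,0,0],0],
    [1,[0.0007,0,0],0],
    [1,[0.0007,0,0],0],
    [1,[0,0,0],0],
  ],
)

```text
t: 29.45
tool_pos: [0.5718, -0.1414, 0.0939]
eef_rot: [1.047, 1.304, -1.047]
ft_force: [0.8, -2.5, -1.0]
grip_width: 0.021
```

jog_arm(
  steps=[
    [1,[0.001,0,0.0002],0],
    [1,[0.001,0,0],0],
    [1,[0.001,0,0],0],
    [1,[0,0,0],0],
  ],
)

```text
t: 29.85
tool_pos: [0.5718, -0.1415, 0.0908]
eef_rot: [1.047, 1.304, -1.047]
ft_force: [0.8, -2.6, -1.3]
grip_width: 0.021
```

jog_arm(
  steps=[
    [1,[0.001,0,0.0003],0],
    [1,[0.0015,0,0.0002],0],
    [1,[0.0015,0,0],0],
    [1,[0.0015,0,0],0],
    [1,[0.001,0,0],0],
    [1,[0,0,0],0],
  ],
)

```text
t: 30.45
tool_pos: [0.5717, -0.1418, 0.0841]
eef_rot: [1.047, 1.305, -1.047]
ft_force: [1.6, -1.3, -2.3]
grip_width: 0.0212
```

jog_arm(
  steps=[
    [1,[0.0015,0,0],0],
    [1,[0.0015,0,0],0],
    [1,[0.0015,0,0],0],
    [1,[0.001,0,0],0],
    [1,[0,0,0],0],
  ],
)

```text
t: 30.95
tool_pos: [0.5717, -0.1419, 0.0786]
eef_rot: [1.047, 1.305, -1.047]
ft_force: [1.4, -0.6, -2.1]
grip_width: 0.0212
```

jog_arm(
  steps=[
    [1,[0.001,0.0002,0],0],
    [1,[0.001,0,0],0],
    [1,[0.001,0,0],0],
    [1,[0.001,0,0],0],
    [1,[0,0,0],0],
  ],
)

```text
t: 31.45
tool_pos: [0.5719, -0.1419, 0.0747]
eef_rot: [1.047, 1.305, -1.047]
ft_force: [-0.5, -1.3, -1.8]
grip_width: 0.0215
```

jog_arm(
  steps=[
    [1,[0.0005,0,0],0],
    [1,[0.0005,0,0],0],
    [1,[0,0,0],0],
  ],
)

```text
t: 31.75
tool_pos: [0.5719, -0.1419, 0.0738]
eef_rot: [1.047, 1.305, -1.047]
ft_force: [-0.3, -1.0, -0.4]
grip_width: 0.0208
```

```bash
python3 -c "
from h import *
snap('s17')"
```

```text
t 31.8 Frail x,y,z 0.6033388367244984 0.7807750791951596 0.28225315993639555 p [ 0.5719 -0.1419  0.0738] s -0.010011913124314459 xoff -0.00044013226357667473
```

View pics/s17.png

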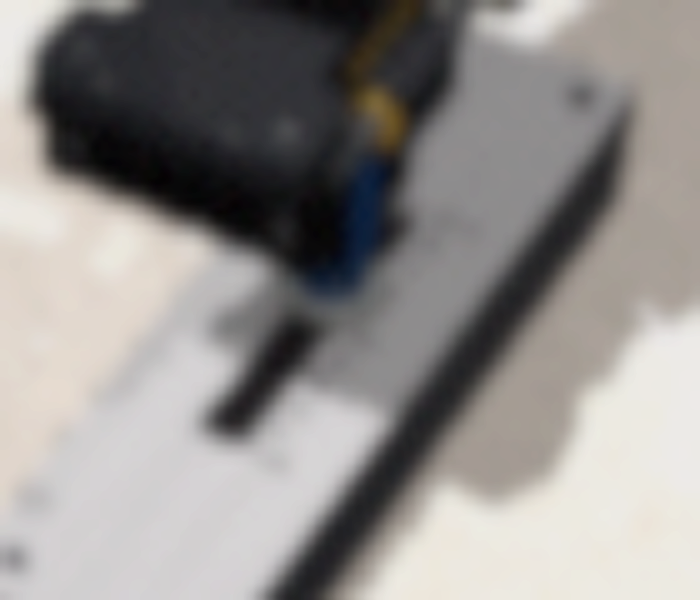

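jog_arm(
  steps=[
    [1,[0.0005,0,0],0],
    [1,[0.0005,0,0],0],
    [1,[0,0,0],0],
  ],
)

```text
t: 32.1
tool_pos: [0.572, -0.1419, 0.0728]
eef_rot: [1.047, 1.305, -1.047]
ft_force: [0.6, 0.2, -1.1]
grip_width: 0.0214
```

jog_arm(
  steps=[
    [1,[0.0004,0,0],0],
    [1,[0,0,0],0],
  ],
)

```text
t: 32.3
tool_pos: [0.572, -0.1419, 0.0726]
eef_rot: [1.047, 1.305, -1.047]
ft_force: [-0.1, 0.5, -0.3]
grip_width: 0.0211
```

jog_arm(
  steps=[
    [1,[0.0004,0,0],0],
    [1,[0,0,0],0],
  ],
)

```text
t: 32.5
tool_pos: [0.5721, -0.1419, 0.0725]
eef_rot: [1.047, 1.304, -1.047]
ft_force: [-1.7, -0.1, 2.1]
grip_width: 0.021
```

jog_arm(
  steps=[
    [1,[0.0003,0,0],0],
    [1,[0,0,0],0],
  ],
)

```text
t: 32.7
tool_pos: [0.5722, -0.1419, 0.0724]
eef_rot: [1.047, 1.304, -1.047]
ft_force: [-2.0, 0.8, 5.1]
grip_width: 0.0212
```

jog_arm(
  steps=[
    [1,[0,-0.0002,0],0],
    [1,[0.0002,0,0],0],
    [1,[0,0,0],0],
    [1,[0,0,0],0],
  ],
  squeeze=8,
)

```text
t: 33.1
tool_pos: [0.5725, -0.1419, 0.0723]
eef_rot: [1.048, 1.303, -1.046]
ft_force: [-1.5, 1.2, 5.7]
grip_width: 0.0219
```

```bash
python3 -c "
from h import *
snap('s18')"
```

```text
t 33.15 Frail x,y,z 0.15887837980562491 1.4143265725910312 5.373709319803975 p [ 0.5724 -0.1419  0.0723] s -0.010163852353911648 xoff 4.3331349532704344e-05
```

View pics/s18.png

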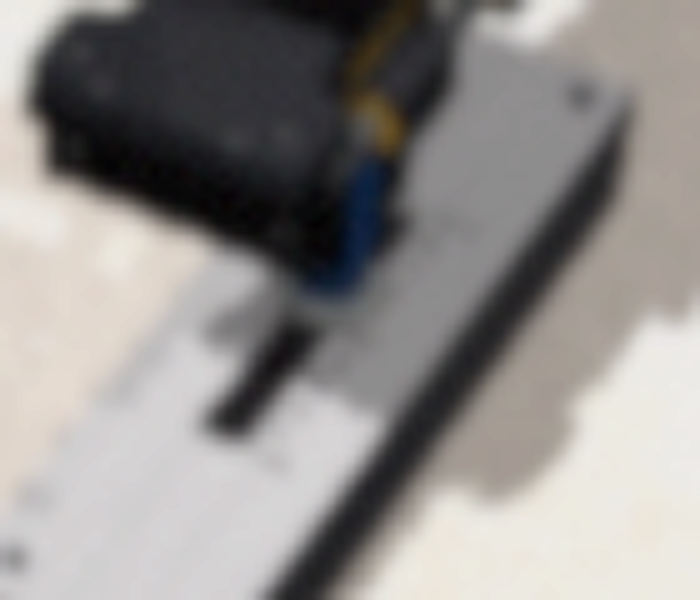

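jog_arm(
  steps=[
    [0.6,[0,0,0],0],
    [0.5,[0,0,0],0],
    [0.4,[0,0,0],0],
    [0.3,[0,0,0],0],
    [0.3,[0,0,0],0],
    [0.3,[0,0,0],0],
  ],
)

```text
t: 33.75
tool_pos: [0.5718, -0.142, 0.0715]
eef_rot: [1.047, 1.305, -1.047]
ft_force: [0.1, 0.2, -0.4]
grip_width: 0.0581
```

```bash
python3 -c "
from h import *
snap('s19');print(state()['grip_width'])"
```

```text
t 33.8 Frail x,y,z -0.010110377503158513 0.9137833067813865 -0.5082686937248881 p [ 0.5718 -0.142   0.0716] s -0.01009856030695209 xoff -0.0006000283662273019
0.0586859629902422
```

View pics/s19.png

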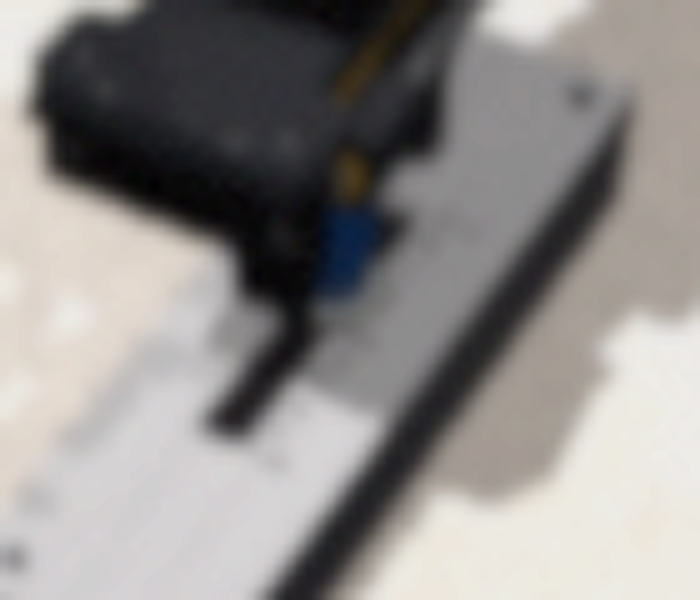

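Released with the jaws open. Now rising straight up, then clear of the rail.

jog_arm(
  steps=[
    [0.3,[-0.005,0,0],0],
    [0.3,[-0.01,0,0],0],
    [0.3,[-0.015,0,0],0],
    [0.3,[-0.02,0,0],0],
    [0.3,[-0.02,0,0],0],
    [0.3,[-0.02,0,0],0],
    [0.3,[-0.02,0,0],0],
    [0.3,[-0.02,0,0],0],
    [0.3,[-0.02,0,0],0],
    [0.3,[0,0,0],0],
  ],
)

```text
t: 34.8
tool_pos: [0.5741, -0.1428, 0.227]
eef_rot: [1.048, 1.296, -1.044]
ft_force: [-0.3, -0.3, 0.6]
grip_width: 0.0608
```

jog_arm(
  steps=[
    [0.3,[0,0,0.03],0],
    [0.3,[0,0,0.03],0],
    [0.3,[0,0,0.03],0],
    [0.3,[0,0,0.03],0],
    [0.3,[0,0,0.03],0],
    [0.3,[0,0,0.03],0],
    [0.3,[0,0,0.03],0],
    [0.3,[0,0,0.03],0],
    [0.3,[0,0,0],0],
    [0.3,[0,0,0],0],
  ],
)

```text
t: 35.8
tool_pos: [0.6232, -0.3764, 0.2206]
eef_rot: [1.048, 1.306, -1.048]
ft_force: [0.9, 0.6, -0.5]
grip_width: 0.0607
```

```bash
python3 -c "
from h import *
snap('s20')
t=capture('top')[:,:,::-1]
cv2.imwrite('pics/t20.png',cv2.resize(t[100:300,100:420],None,fx=2.5,fy=2.5,interpolation=2))
s=capture('side')[:,:,::-1]
cv2.imwrite('pics/s20f.png',s)
"
```

```text
t 35.85 Frail x,y,z 0.2511159420549126 0.27969017870441115 -0.5833966917201875 p [ 0.6234 -0.3756  0.2209] s -0.24934288008757235 xoff -0.0007591905033601364
```

View pics/s20.png

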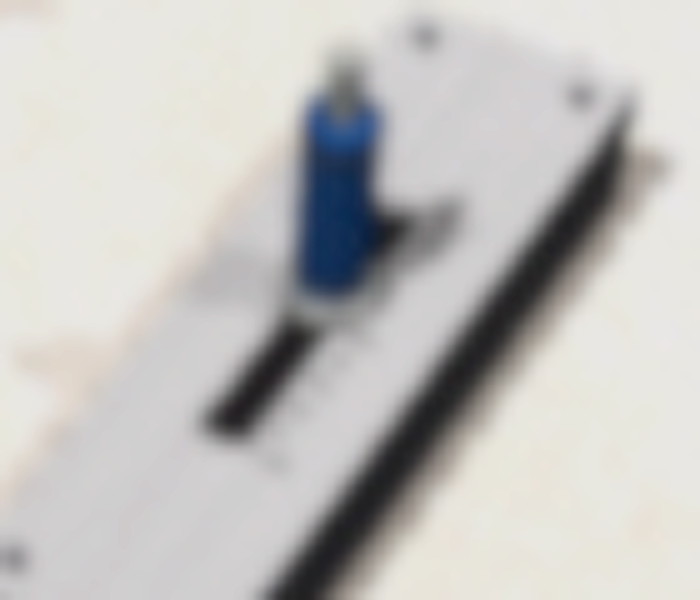

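View pics/t20.png

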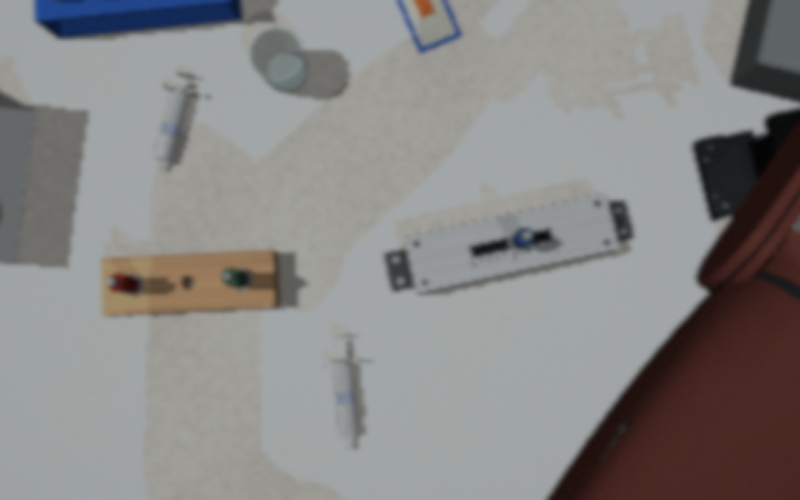

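View pics/s20f.png

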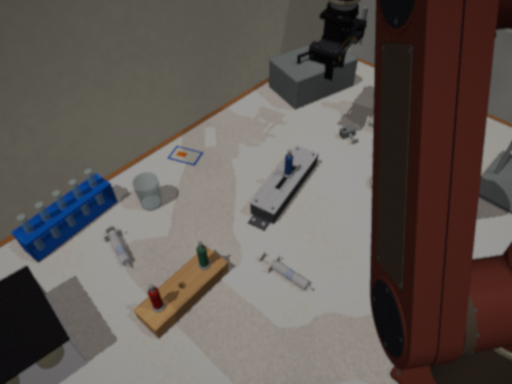

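The rod stands in the rail (side (289,162), top about (308,195)) with nothing else moved. I'll check its height and tilt before handing in.

```bash
python3 - <<'E'
from h import *
s=cv2.imread("pics/s20f.png")
t=capture("top")[:,:,::-1]
cv2.imwrite("pics/t21.png",cv2.convertScaleAbs(cv2.resize(t[180:215,285:335],None,fx=12,fy=12,interpolation=2),alpha=1.6))
print(state()["t"])
for dz in(0,.003,.006):
  for h in(.117,.097,.0):
    P=[.572,-.1419,.013+h+dz]
    print(dz,h,(proj("side",P)[0]+[.35,0]-[255,145]+.5)*10,(proj("top",P)[0]-[285,180]-[.25,.3]+.5)*12)
E
```

```text
36.0
0 0.117 [344.6212  52.1696] [308.4885 166.82  ]
0 0.097 [341.4121 110.7922] [300.3615 174.951 ]
0 0.0 [327.0155 373.7852] [264.8614 210.4686]
0.003 0.117 [345.1103  43.2357] [309.734  165.5738]
0.003 0.097 [341.8879 102.1012] [301.5613 173.7506]
0.003 0.0 [327.4338 366.1425] [265.8715 209.458 ]
0.006 0.117 [345.6014  34.2645] [310.9867 164.3205]
0.006 0.097 [342.3656  93.3744] [302.7678 172.5434]
0.006 0.0 [327.8538 358.4703] [266.8868 208.4422]
```

View pics/t21.png

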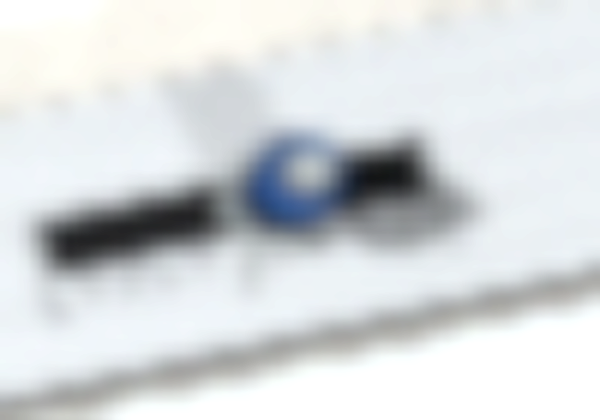

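```bash
python3 -c "
from h import *
print(state()['t'],close_job())"
```

```text
the job is handed in; nothing more can be done
36.0 None
```

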